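Put four desk tools back into their own trays

ROBOT

A 6-joint arm with a two-finger parallel gripper is mounted at the origin on a cart in front of the work surface, level with it; the furniture and walls round the work are solid. World frame = base frame: x ahead of the robot, y to its left, z up, the work surface at z = 0. Lengths are in m, angles in degrees, forces in N, time in s.
With the tool pointing down it reaches from about 0.375 to 0.9 m from the base axis. Payload 3.1 kg.
Tool frame: the origin (TCP) lies midway between the tips of the shut fingers; the grasp point (between the pads) lies bot.hold_point_z behind it (bot.hold_point_z is the distance from the TCP to the grasp point, in m); z points along the fingers, y is the direction in which the jaws open and shut (so a half turn about z gives the same grasp; the last joint's range is limited). The gripper opens to 87 mm and grips with 3 to 60 N. Pads are 19 mm wide; open, the fingers measure 117 mm over their backs; the gripper's body (75 mm by 190 mm) begins 51 mm behind the grasp point.
Start: joints at [-84.769, 30.224, 82.088, -0, 67.689, -10.227], TCP at [0.167, -0.602, 0.185] pointing down, gripper open.
Joint ranges: [-176.69, 176.69], [-43.24, 126.21], [12.49, 139.97], [-82, 262], [0, 151.66], [-163.58, 163.58]. Speed limits (degrees/s): [159.86, 159.86, 180, 180, 180, 180].

INTERFACE

Orientations are given as a 3x3 rotation matrix whose columns are the frame's x, y, z axes.
In Python, from rig import bot, vision, hand_in gives the robot as it stands. The module is installed in compiled form; this text tells all that it offers.
- The arm moves only by the shell command python3 -m handwheel 'ROWS'. ROWS is JSON, a list of rows, each an object of numbers: "hand": the gripper's target within -1 to 1 (fully open at 1, half-way at 0, shut at -1); "dx", "dy", "dz": the shift along the world's x, y, z in cm; "wx", "wy", "wz": the turn, a rotation vector about the world's x, y, z in rad. In form: [{"hand": .., "dx": .., "dy": .., "dz": .., "wx": .., "wy": .., "wz": ..}, ...]. A call has 1 to 10 rows; each row shifts and turns the commanded pose from where the row before left it; what a row does not reach is not made up. A row lasts 1/10 s, in which the tool goes at most 50 mm and 8.59 degrees, less where a joint would pass 70% of its speed; a pose out of reach is approached as far as the arm can. A call with a gripper value outside its range is refused whole. The fingers move at their own pace and stop on an object; the grip force is fixed at half the most. Time passes only in rows, so rows that do not move let the fingers close. It gives the time, the measured TCP pose, the force and the opening at its end, in the units of the state.
- bot.read_state(): the state, without advancing time (a new reading comes with each control period).
- vision.capture(name): name is "scene" or "top" or "wrist"; returns (picture, depth): 480x640x3 uint8, red, green, blue; 480x640 float32, m along the optical axis (not along the pixel's ray), 0 where there is no reading.
- vision.get_calibration(name): a dict with "fx", "fy", "cx", "cy" (pixels), "k1" (the pictures are not rectified: a ray, as slopes to the right and down, at radius r is drawn at 1 + k1 r^2 times it, then the intrinsics apply), "rvec" (rotation vector, rad) and "tvec" (3), from world to camera coordinates, as OpenCV has them. Camera axes: x right, y down, z forward; pixel columns grow to the right and rows downward; lengths in m; the calibration is good to about 2 mm. A picture is of the moment at which its call begins: read the wrist's pose just before it. get_calibration takes no time and is no camera call; for the wrist camera it gives the pose at the moment of the call.
- hand_in(): hands the job in, once; it reports no verdict.
The state is a dict: "time_s": time; "joint_positions": joint angles; "qvel": joint speeds; "tau": joint torques, N m; "position": TCP position; "tcp_rot": TCP orientation; "force": force on the tool from outside, world axes, zero at the start; "moment": the same for the moment, N m; "opening": opening from 0.0 (shut) to 1.0 (fully open).
Only numpy, scipy, OpenCV 4.12 (cv2) and the standard library are available. Lean on these libraries where they do the work, as an engineer would, in place of code of your own. Each camera call takes 0.05 s, during which the arm holds its last target.

TASK

The four things in the black trays have been put back in one another's places. Set the ring gauge in the round tray, the clear acrylic block in the square tray, the vee block in the oblong tray (lying along it) and the bottle in the three-sided tray, each standing upright on the tray floor near the middle and let go; use the empty cork mat as a free spot on the way. Do not knock the bottle over, and leave the dial indicator where it is.

Things in the scene. Friction and masses are not known exactly. Their poses are not given: they have to be found in the camera images.
- ring_gauge: plain steel ring, 47 mm outside diameter, 18 mm high, about 0.2 kg, lying flat with its hole (about 26 mm) upright. Origin at the centre of its underside, z up.
- cube: clear acrylic block, 40 x 40 mm, 34 mm high, about 0.08 kg. Origin at the centre of its underside, z up, x and y along its sides.
- vee_block: ground steel block with a vee groove in its top, 38 mm along its x, 62 mm along its y, 42 mm high, about 0.42 kg; the two long sides (38 mm apart) are flat. Origin at the centre of its underside, z up.
- bottle: small plastic bottle with a yellow screw cap; upright cylinder of 52 mm diameter to a height of about 80 mm, cap 33 mm wide, 105 mm high in all, about 0.11 kg. Origin at the centre of its underside, z up.
- round_tray: fixed black tray with a round rim, inside diameter about 76 mm, outside 86 mm. Its floor is 8 mm above the desk, its rim 12 mm (so 4 mm above the floor). Origin at its centre at desk level, z up. The ring gauge belongs here.
- square_tray: fixed black tray with a square rim, inside 68 x 68 mm along its x and y, outside 76 x 76 mm. Floor 8 mm above the desk, rim 12 mm. Origin at its centre at desk level, z up. The acrylic block belongs here.
- oblong_tray: fixed black tray with an oblong rim, inside 62 mm along its x and 90 mm along its y, outside 70 x 98 mm. Floor 8 mm above the desk, rim 12 mm. Origin at its centre at desk level, z up. The vee block belongs here, its 62 mm length along the tray's y, either way round.
- tri_tray: fixed black three-sided tray (triangle with cut corners, one corner pointing along its -x); the inside of each side is 38 mm from the centre, of each cut corner 51 mm. Floor 8 mm above the desk, rim 12 mm. Origin at its centre at desk level, z up. The bottle belongs here.
- spare_mat: fixed empty cork mat without a rim, 100 x 100 mm, 4 mm thick: the free spot. Origin at its centre at desk level, z up.
- indicator: bystander: round metal dial indicator lying flat on its back, about 94 x 56 mm, 22 mm high, to the right of the work. Origin at the centre of its underside. It stays where it is.
Not all that is in view belongs to the job. Leave any red look-alike of the bottle alone.

How it is judged:
By the outcome, as a careful person would: the job done as asked, in the order asked, and still so for the second after the job is handed in, with the robot touching nothing.
It also fails if it takes over 120 s, if anything falls off the work surface, if the arm or the gripper's body presses on something with over 40 N, if the wrist force passes 120 N, or if a joint passes its speed limit or range.

## Working session

There is one attempt and no reset: what is moved stays moved. The work goes in short steps, Python scripts to look and compute and a shell command to move; the robot and the scene stay as the last step left them, time stands still between calls to the robot, and variables do not carry over. Pictures are saved under pics/ and viewed, and the job is handed in when it is done.

```bash
mkdir -p pics
cat > h.py <<'E'
import numpy as np, cv2
from rig import bot, vision
def cap(n,f=None):
    p,d=vision.capture(n)
    if f: cv2.imwrite('pics/'+f,p[:,:,::-1])
    return p,d
def w(n,u,v,z=None,depth=None,cal=None):
    c=cal or vision.get_calibration(n)
    R,_=cv2.Rodrigues(np.array(c['rvec'],float));t=np.array(c['tvec'],float).ravel()
    xd,yd=(u-c['cx'])/c['fx'],(v-c['cy'])/c['fy']
    rd=np.hypot(xd,yd);r=rd
    for _ in range(20): r=rd/(1+c['k1']*r*r)
    s=r/rd if rd>0 else 1
    ray=np.array([xd*s,yd*s,1.]);o=-R.T@t
    if depth: return o+R.T@ray*depth
    dw=R.T@ray
    return o+dw*(z-o[2])/dw[2]
E
python3 - <<'E'
from h import *
print(bot.read_state(), bot.hold_point_z)
for n in('scene','top','wrist'):
    p,d=cap(n,n+'0.png'); np.save(n+'0.npy',d); print(n,vision.get_calibration(n))
E
```

```text
{'time_s': 0.0, 'joint_positions': array([-8.47700671e+01,  3.02797592e+01,  8.21564199e+01, -1.33137530e-03,
        6.76884915e+01, -1.02254259e+01]), 'qvel': array([-0.00359559,  0.01775733, -0.00530388, -0.05700212, -0.00649125,
        0.03091786]), 'tau': array([ 9.41654871e-04, -4.40038311e+01, -1.76591367e+01,  6.33424195e-02,
        5.82086190e-02, -1.65202919e-04]), 'position': array([ 0.16652019, -0.60156474,  0.18356303]), 'tcp_rot': array([[ 9.63836058e-01,  2.66495786e-01, -2.19748195e-04],
       [ 2.66495627e-01, -9.63833696e-01,  2.16489288e-03],
       [ 3.65134114e-04, -2.14516375e-03, -9.99997632e-01]]), 'force': array([ 1.33475892, -0.19444955, -0.06484747]), 'moment': array([0.00791128, 0.00579012, 0.01262719]), 'opening': 0.9993365477851126} 0.0187
scene {'fx': 443.0532241523169, 'fy': 443.0532241523169, 'cx': 317.57277055640833, 'cy': 237.8174672543286, 'k1': -0.07039358479022427, 'rvec': array([ 2.29291897, -0.56627592,  0.21001723]), 'tvec': array([-0.6180109 ,  0.03830527,  0.88981531])}
top {'fx': 492.629121065408, 'fy': 492.629121065408, 'cx': 322.47482485237975, 'cy': 245.0241007157723, 'k1': 0.03579054262190386, 'rvec': array([ 2.14516675, -2.12214926,  0.16912988]), 'tvec': array([-0.2718191 ,  0.53696164,  0.97327029])}
wrist {'fx': 337.06216310343655, 'fy': 337.06216310343655, 'cx': 320.7943170432127, 'cy': 239.47323995564759, 'k1': 0.01213382464813961, 'rvec': array([-2.31169458,  1.75851824,  0.25410266]), 'tvec': array([-0.62576403, -0.03414403,  0.3912074 ])}
```

View pics/scene0.png

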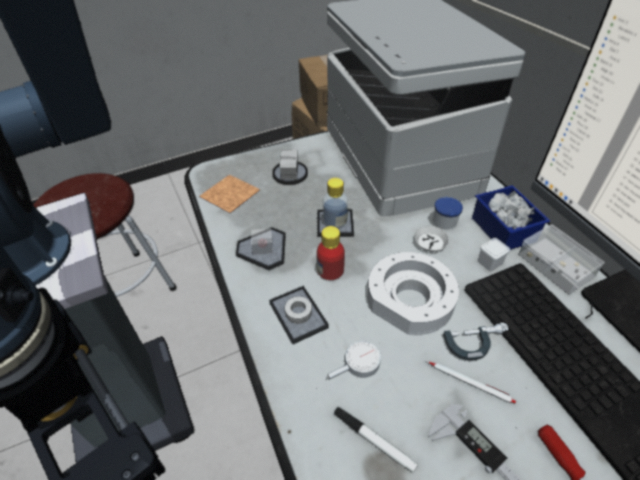

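View pics/top0.png

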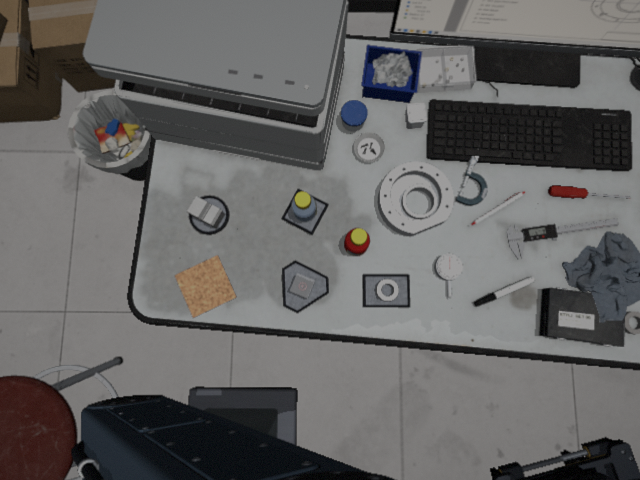

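View pics/wrist0.png

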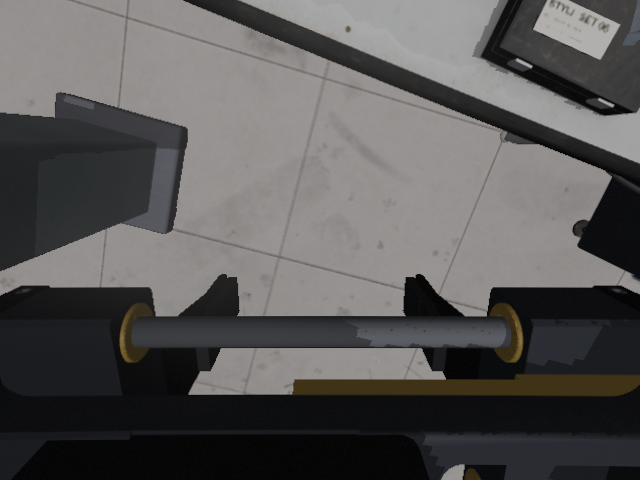

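Run:
```python
from h import *
p=cv2.imread('pics/top0.png')
c=p[130:330,140:340]; cv2.imwrite('pics/c1.png',cv2.resize(c,None,fx=3,fy=3,interpolation=cv2.INTER_CUBIC))
c=p[210:330,260:480]; cv2.imwrite('pics/c2.png',cv2.resize(c,None,fx=3.6,fy=3.6,interpolation=cv2.INTER_CUBIC))
c=p[170:240,170:240]
```

```text
(no output)
```

View pics/c1.png

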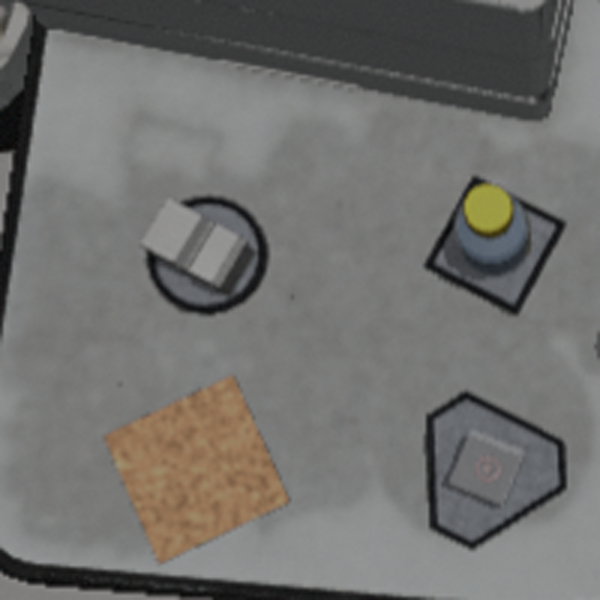

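View pics/c2.png

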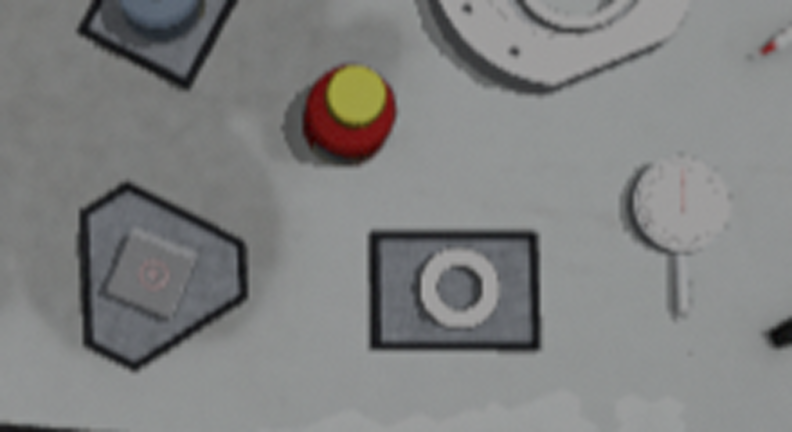

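Run:
```python
from h import *
f1=lambda x,y:(140+(x+.5)/3-.5,130+(y+.5)/3-.5)
f2=lambda x,y:(260+(x+.5)/3.6-.5,210+(y+.5)/3.6-.5)
def P(n,f,pts,z):
    a=np.array([w('top',*f(*q),z=z)[:2] for q in pts]);m=a.mean(0)
    e=np.diff(np.vstack([a,a[:1]]),axis=0)
    print(n,m.round(4),'len',(np.hypot(*e.T)*1000).round(),'ang',np.degrees(np.arctan2(e[:,1],e[:,0])).round(1));
P('mat',f1,[(105,437),(235,377),(289,501),(161,563)],.004)
P('vee',f1,[(168,198),(250,240),(222,289),(143,242)],.050)
P('sq',f1,[(476,177),(565,222),(516,314),(427,266)],.012)
P('cap',f1,[(463,209),(488,184),(513,209),(488,235)],.113)
P('tri',f1,[(428,416),(466,393),(565,442),(565,487),(473,548),(432,526)],.012)
P('cube',f1,[(467,430),(524,449),(509,504),(444,492)],.042)
P('round',f1,[(147,255),(208,196),(268,255),(208,314)],.012)
P('tri2',f2,[(80,210),(127,183),(245,242),(245,297),(135,370),(86,345)],.012)
P('cube2',f2,[(130,229),(197,249),(170,320),(101,295)],.03)
P('obl',f2,[(371,232),(538,232),(540,349),(371,348)],.012)
P('ring',f2,[(418,288),(459,247),(500,288),(459,329)],.026)
P('indic',f2,[(634,204),(682,155),(730,204),(682,253)],.022)
P('red',f2,[(328,95),(357,66),(386,95),(357,124)],.105)
d=np.load('top0.npy')
for u,v in [(322,165),(145,135),(240,152),(323,105),(90,85),(197,207),(210,215),(305,198),(301,287),(387,278)]:
    print(u,v,w('top',u,v,depth=float(d[v,u])).round(3))
```

```text
mat [ 0.4561 -0.0196] len [100.  97.  98.  98.] ang [ -64.  -154.4  116.7   26.8]
vee [ 0.609  -0.0217] len [65. 39. 65. 35.] ang [-116.7  153.    59.8  -26.3]
sq [ 0.6185 -0.2274] len [72. 76. 73. 74.] ang [-116.9  153.1   61.9  -27.1]
cap [ 0.6181 -0.2262] len [23. 23. 24. 24.] ang [ -43.3 -135.1  137.7   44. ]
tri [ 0.4579 -0.2246] len [31. 78. 31. 77. 32. 77.] ang [ -57.9 -115.8 -179.5  124.1   62.7    3.5]
cube [ 0.4552 -0.2245] len [41. 39. 45. 45.] ang [-107.8  165.6   80.2  -19.2]
round [ 0.6087 -0.0212] len [60. 62. 60. 62.] ang [ -43.3 -133.8  136.8   47. ]
tri2 [ 0.4579 -0.2241] len [32. 78. 32. 76. 32. 79.] ang [ -59.2 -116.  -179.5  124.1   63.9    4. ]
cube2 [ 0.457  -0.2229] len [40. 43. 42. 41.] ang [-106.   160.    70.8  -22.6]
obl [ 0.4506 -0.3999] len [97. 68. 98. 67.] ang [-89.4 179.9  90.4  -0.2]
ring [ 0.4508 -0.4005] len [34. 33. 34. 33.] ang [ -44.9 -135.1  134.9   45.1]
indic [ 0.5012 -0.5304] len [41. 39. 40. 39.] ang [ -44.5 -136.7  135.2   43.6]
red [ 0.5482 -0.3367] len [22. 22. 22. 22.] ang [ -44.2 -135.3  135.7   44.9]
322 165 [ 0.716 -0.263  0.029]
145 135 [ 0.978  0.314 -0.471]
240 152 [ 0.743 -0.086  0.031]
323 105 [ 0.727 -0.266  0.297]
90 85 [ 1.269  0.625 -0.711]
197 207 [ 0.617 -0.004  0.047]
210 215 [ 0.6   -0.032  0.049]
305 198 [ 0.621 -0.231  0.113]
301 287 [ 0.453 -0.223  0.043]
387 278 [ 0.476 -0.403  0.009]
```

Candidates (top view): vee block = grey grooved block in round tray (208,214); ring = (387,290) in the oblong tray (not the big flange at (415,195) or the small dish at (368,148)). Clear block = (302,287) in the tri tray, not the white cube at (417,115). Bottle = blue with yellow cap at (304,203), not the red look-alike at (357,240). The crops confirm the sizes: vee 65x37 mm, trays 98x68 and 74x74 mm. First I put the vee block on the mat.

```bash
python3 -m handwheel '[{"hand":1,"dx":2.9,"dy":3.8,"wz":0.082},{"hand":1,"dx":2.9,"dy":3.8,"wz":0.082},{"hand":1,"dx":2.9,"dy":3.8,"wz":0.082},{"hand":1,"dx":2.9,"dy":3.8,"wz":0.082},{"hand":1,"dx":2.9,"dy":3.8,"wz":0.082},{"hand":1,"dx":2.9,"dy":3.8,"wz":0.082},{"hand":1,"dx":2.9,"dy":3.8,"wz":0.082},{"hand":1,"dx":2.9,"dy":3.8,"wz":0.082},{"hand":1,"dx":2.9,"dy":3.8,"wz":0.082},{"hand":1,"dx":2.9,"dy":3.8,"wz":0.082}]'
cat >> h.py <<'E'
def st(tx=None,ty=None):
    s=bot.read_state();R=s['tcp_rot'];p=s['position']
    print('t',round(s['time_s'],2),'p',(p*1000).round(1),'yawy',np.degrees(np.arctan2(R[1,1],R[0,1])).round(2),'z',R[:,2].round(3),'F',s['force'].round(1),'op',round(s['opening'],3))
    if tx is not None: print('need cm',((np.array([tx,ty])-p[:2])*100).round(2))
E
python3 -c "
from h import *
st(.609,-.0217)
c=vision.get_calibration('wrist');R,_=cv2.Rodrigues(np.array(c['rvec']));print(-R.T@c['tvec'],R[2])
cap('wrist','w1.png')"
```

```text
t 0.15 p [ 166.6 -601.8  183.8] yawy -74.54 z [-0.     0.002 -1.   ] F [0.5 0.6 0.5] op 1.001
need cm [44.24 58.01]
[ 0.24156216 -0.58295858  0.38418314] [-0.271573   -0.0738458  -0.95958059]invalid input
```

View pics/w1.png

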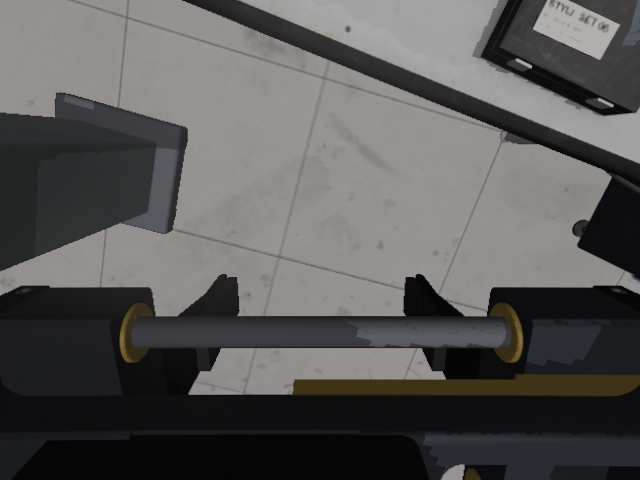

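```bash
python3 -m handwheel '[{"hand":1,"dx":2.9,"dy":3.8,"dz":0,"wx":0,"wy":0,"wz":0.082},{"hand":1,"dx":2.9,"dy":3.8,"dz":0,"wx":0,"wy":0,"wz":0.082},{"hand":1,"dx":2.9,"dy":3.8,"dz":0,"wx":0,"wy":0,"wz":0.082},{"hand":1,"dx":2.9,"dy":3.8,"dz":0,"wx":0,"wy":0,"wz":0.082},{"hand":1,"dx":2.9,"dy":3.8,"dz":0,"wx":0,"wy":0,"wz":0.082},{"hand":1,"dx":2.9,"dy":3.8,"dz":0,"wx":0,"wy":0,"wz":0.082},{"hand":1,"dx":2.9,"dy":3.8,"dz":0,"wx":0,"wy":0,"wz":0.082},{"hand":1,"dx":2.9,"dy":3.8,"dz":0,"wx":0,"wy":0,"wz":0.082},{"hand":1,"dx":2.9,"dy":3.8,"dz":0,"wx":0,"wy":0,"wz":0.082},{"hand":1,"dx":2.9,"dy":3.8,"dz":0,"wx":0,"wy":0,"wz":0.082}]'
python3 -c "
from h import *
st(.609,-.0217)
cap('wrist','w2.png');st();print(vision.get_calibration('wrist'))"
```

```text
time_s: 1.2
position: [0.4575, -0.2207, 0.1846]
tcp_rot: [[0.46, 0.888, 0.0], [0.888, -0.46, -0.0], [-0.0, 0.0, -1.0]]
force: [-0.0, -0.4, 0.2]
opening: 0.999
t 1.2 p [ 457.5 -220.7  184.6] yawy -27.38 z [ 0. -0. -1.] F [-0.  -0.4  0.2] op 0.999
need cm [15.15 19.9 ]
t 1.25 p [ 461.1 -214.3  184.7] yawy -26.99 z [ 0.003  0.005 -1.   ] F [1.6 2.8 0.1] op 0.997
{'fx': 337.06216310343655, 'fy': 337.06216310343655, 'cx': 320.7943170432127, 'cy': 239.47323995564759, 'k1': 0.01213382464813961, 'rvec': array([-2.78863841,  0.66922928,  0.09334719]), 'tvec': array([-0.50936113, -0.01681307,  0.39593262])}
```

View pics/w2.png

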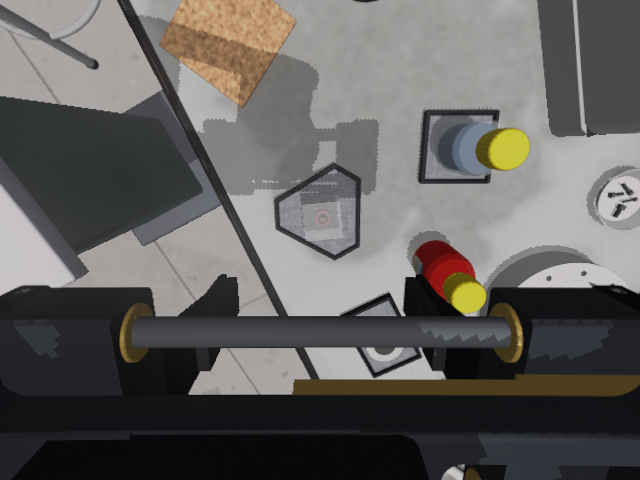

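```bash
python3 -m handwheel '[{"hand":1,"dx":2.9,"dy":3.8,"dz":0,"wx":0,"wy":0,"wz":0},{"hand":1,"dx":2.9,"dy":3.8,"dz":0,"wx":0,"wy":0,"wz":0},{"hand":1,"dx":2.9,"dy":3.8,"dz":0,"wx":0,"wy":0,"wz":0},{"hand":1,"dx":2.9,"dy":3.8,"dz":0,"wx":0,"wy":0,"wz":0},{"hand":1,"dx":2.9,"dy":3.8,"dz":0,"wx":0,"wy":0,"wz":0},{"hand":1,"dx":0.7,"dy":1.0,"dz":0,"wx":0,"wy":0,"wz":0},{"hand":1,"dx":0,"dy":0,"dz":-3,"wx":0,"wy":0,"wz":0},{"hand":1,"dx":0,"dy":0,"dz":-2,"wx":0,"wy":0,"wz":0},{"hand":1,"dx":0,"dy":0,"dz":0,"wx":0,"wy":0,"wz":0},{"hand":1,"dx":0,"dy":0,"dz":0,"wx":0,"wy":0,"wz":0}]'
python3 -c "
from h import *
st(.609,-.0217)
cap('wrist','w3.png');st();print(vision.get_calibration('wrist'))"
```

```text
time_s: 2.25
position: [0.6083, -0.023, 0.1345]
tcp_rot: [[0.463, 0.886, -0.001], [0.886, -0.463, 0.0], [-0.0, -0.001, -1.0]]
force: [0.2, -0.3, -0.0]
opening: 1.001
t 2.25 p [608.3 -23.  134.5] yawy -27.6 z [-0.001  0.    -1.   ] F [ 0.2 -0.3 -0. ] op 1.001
need cm [0.07 0.13]
t 2.3 p [609.  -23.1 135.3] yawy -27.61 z [ 0.001 -0.    -1.   ] F [ 0.3 -0.8  0.5] op 1.002
{'fx': 337.06216310343655, 'fy': 337.06216310343655, 'cx': 320.7943170432127, 'cy': 239.47323995564759, 'k1': 0.01213382464813961, 'rvec': array([-2.77995532,  0.68291346,  0.09681051]), 'tvec': array([-0.55178755,  0.22972644,  0.41675859])}
```

View pics/w3.png

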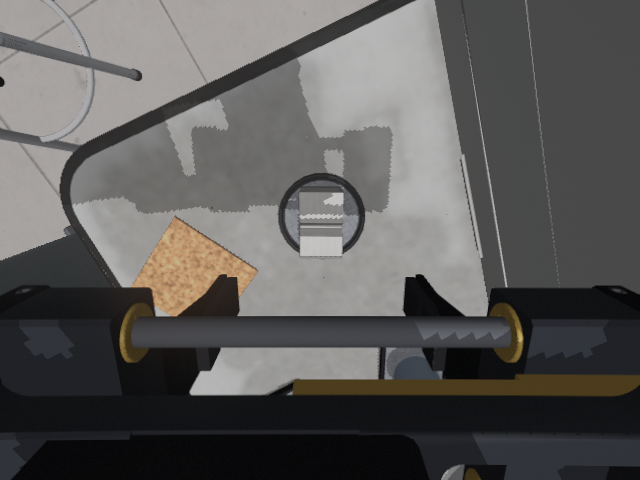

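The wrist view shows the vee block centred between the fingers, its long edges vertical at u=300 and 343, so it is aligned. I descend and grip.

```bash
python3 -m handwheel '[{"hand":1,"dx":0.05,"dy":0.1,"dz":-4,"wx":0,"wy":0,"wz":0},{"hand":1,"dx":0,"dy":0,"dz":-4,"wx":0,"wy":0,"wz":0},{"hand":1,"dx":0,"dy":0,"dz":-2,"wx":0,"wy":0,"wz":0},{"hand":1,"dx":0,"dy":0,"dz":-1.8,"wx":0,"wy":0,"wz":0},{"hand":1,"dx":0,"dy":0,"dz":0,"wx":0,"wy":0,"wz":0},{"hand":-1,"dx":0,"dy":0,"dz":0,"wx":0,"wy":0,"wz":0},{"hand":-1,"dx":0,"dy":0,"dz":0,"wx":0,"wy":0,"wz":0},{"hand":-1,"dx":0,"dy":0,"dz":0,"wx":0,"wy":0,"wz":0},{"hand":-1,"dx":0,"dy":0,"dz":0,"wx":0,"wy":0,"wz":0},{"hand":-1,"dx":0,"dy":0,"dz":0,"wx":0,"wy":0,"wz":0}]'
python3 -c "
from h import *
st(.456,-.0196)"
```

```text
time_s: 3.3
position: [0.6095, -0.0214, 0.0172]
tcp_rot: [[0.463, 0.887, 0.001], [0.887, -0.463, -0.0], [0.0, 0.001, -1.0]]
force: [0.6, -0.6, -0.6]
opening: 0.633
t 3.3 p [609.5 -21.4  17.2] yawy -27.56 z [ 0.001 -0.    -1.   ] F [ 0.6 -0.6 -0.6] op 0.633
need cm [-15.35   0.18]
```

```bash
python3 -m handwheel '[{"hand":-1,"dx":0,"dy":0,"dz":0,"wx":0,"wy":0,"wz":0},{"hand":-1,"dx":0,"dy":0,"dz":0,"wx":0,"wy":0,"wz":0},{"hand":-1,"dx":0,"dy":0,"dz":0,"wx":0,"wy":0,"wz":0},{"hand":-1,"dx":0,"dy":0,"dz":0,"wx":0,"wy":0,"wz":0},{"hand":-1,"dx":0,"dy":0,"dz":0,"wx":0,"wy":0,"wz":0}]'
python3 -m handwheel '[{"hand":-1,"dx":0,"dy":0,"dz":1,"wx":0,"wy":0,"wz":0},{"hand":-1,"dx":0,"dy":0,"dz":1,"wx":0,"wy":0,"wz":0},{"hand":-1,"dx":0,"dy":0,"dz":1,"wx":0,"wy":0,"wz":0},{"hand":-1,"dx":0,"dy":0,"dz":0,"wx":0,"wy":0,"wz":0}]'
```

```text
time_s: 3.8
position: [0.6091, -0.0213, 0.0164]
tcp_rot: [[0.463, 0.887, -0.0], [0.887, -0.463, 0.0], [-0.0, -0.0, -1.0]]
force: [0.1, -0.3, -0.1]
opening: 0.169
time_s: 4.2
position: [0.6109, -0.0217, 0.0489]
tcp_rot: [[0.463, 0.887, 0.004], [0.887, -0.463, -0.001], [0.001, 0.004, -1.0]]
force: [1.1, -0.7, 0.1]
opening: 0.001
```

```bash
python3 -c "
from h import *
p,d=cap('scene','s3.png');cap('wrist','w4.png');np.save('s3.npy',d)
cv2.imwrite('pics/s3c.png',cv2.resize(p[100:300,170:380,::-1],None,fx=3,fy=3))"
```

```text
(no output)
```

View pics/s3c.png

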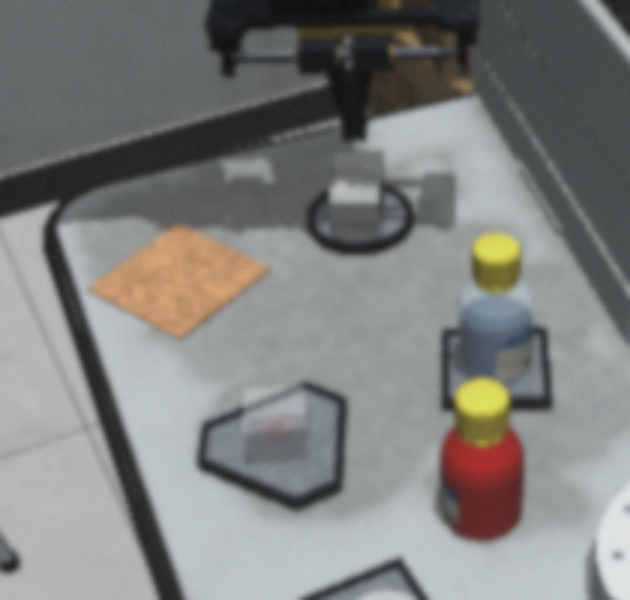

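View pics/w4.png

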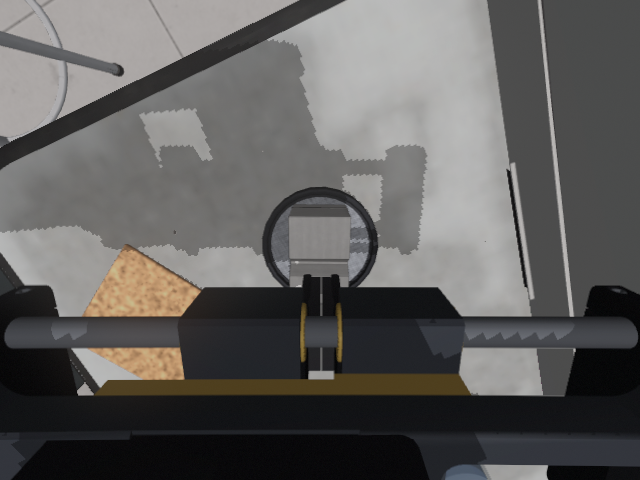

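```bash
cat >> h.py <<'E'
def pj(n,P,cal=None):
    c=cal or vision.get_calibration(n)
    R,_=cv2.Rodrigues(np.array(c['rvec'],float));q=R@np.array(P)+np.array(c['tvec']).ravel()
    x,y=q[0]/q[2],q[1]/q[2];s=1+c['k1']*(x*x+y*y)
    return np.array([c['fx']*x*s+c['cx'],c['fy']*y*s+c['cy']]).round(1)
E
python3 - <<'E'
from h import *
st()
s=bot.read_state();p=s['position'];R=s['tcp_rot']
c=vision.get_calibration('wrist')
Rc,_=cv2.Rodrigues(np.array(c['rvec']));o=-Rc.T@c['tvec']
print('cam in tool',(R.T@(o-p)).round(4),'axis',(R.T@Rc[2]).round(3), (R.T@Rc[0]).round(3))
print('tcp px',pj('wrist',p),'hold',pj('wrist',p-R[:,2]*.0187))
print('tray c',pj('wrist',[.6087,-.0212,.012]),'vee top c',pj('wrist',[.609,-.0217,.05]))
for v in (212,240,260,275): print(w('wrist',320,v,z=.05).round(4))
print('scene tcp',pj('scene',p))
for dx in (-.043,.043):print(pj('wrist',np.array([.6087,-.0212,.012])+R[:,0]*dx))
d=np.load('s3.npy')
E
```

```text
t 4.3 p [609.5 -21.4  47.3] yawy -27.56 z [ 0.001 -0.    -1.   ] F [-0.5 -0.8  0.1] op 0.01
cam in tool [ 0.0762  0.0012 -0.2004] axis [-0.282 -0.     0.959] [0. 1. 0.]
tcp px [318.9 265.7] hold [318.8 277.2]
tray c [318.  248.8] vee top c [318.4 267.9]
[0.6264 0.0094 0.05  ]
[ 0.6183 -0.006   0.05  ]
[ 0.6123 -0.0175  0.05  ]
[ 0.6077 -0.0264  0.05  ]
scene tcp [288.7 158.2]
[318.1 301.9]
[317.9 190.2]
```

Run:
```python
from h import *
d=np.load('s3.npy')
for u,v in [(285,135),(286,140),(287,143),(288,145),(290,140),(288,155),(288,163),(288,170),(270,190)]:
    print(u,v,w('scene',u,v,depth=float(d[v,u])).round(3))
p,d=cap('wrist')
for u,v in [(312,285),(312,300),(335,290),(318,235),(318,250),(318,268),(300,280),(400,250)]:
    print(u,v,w('wrist',u,v,depth=float(d[v,u])).round(3))
pt,dt=cap('top')
cv2.imwrite('pics/t4.png',cv2.resize(pt[150:280,150:320,::-1],None,fx=4,fy=4))
print(bot.read_state()['joint_positions'].round(2))
```

```text
285 135 [ 0.603 -0.025  0.114]
286 140 [ 0.603 -0.029  0.103]
287 143 [ 0.605 -0.03   0.095]
288 145 [ 0.606 -0.033  0.091]
290 140 [ 0.61  -0.036  0.105]
288 155 [ 0.613 -0.009  0.048]
288 163 [ 0.598 -0.044  0.052]
288 170 [ 0.595 -0.046  0.034]
270 190 [ 0.543 -0.055  0.002]
312 285 [ 0.61  -0.012  0.095]
312 300 [ 0.611 -0.012  0.112]
335 290 [ 0.62  -0.016  0.104]
318 235 [ 0.619 -0.002  0.052]
318 250 [ 0.614 -0.011  0.05 ]
318 268 [ 0.607 -0.024  0.042]
300 280 [ 0.595 -0.023  0.05 ]
400 250 [ 0.662 -0.055 -0.   ]
[-12.5   39.31  90.7   -0.    50.01  15.06]
```

View pics/t4.png

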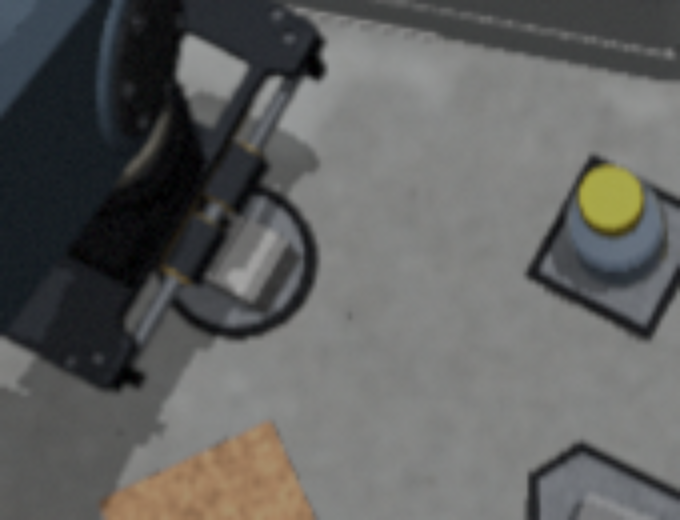

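Run:
```python
from h import *
s=bot.read_state();P=s['position'];R=s['tcp_rot']
c=vision.get_calibration('wrist');p,d=cap('wrist')
for u in (305,312,332,338):
  for v in range(270,330,4):
    if d[v,u]>0: print(u,v,(R.T@(w('wrist',u,v,depth=float(d[v,u]),cal=c)-P)*1000).round(0),end=' ')
  print()
for u,v in [(230,300),(230,350),(400,300),(400,350),(100,330),(600,330),(320,410),(30,310),(320,330)]:
    print(u,v,(R.T@(w('wrist',u,v,depth=float(d[v,u]),cal=c)-P)*1000).round(0))
d=np.load('s3.npy')
for u in (284,287,290):
  for v in range(118,150,3):
    print(u,v,(R.T@(w('scene',u,v,depth=float(d[v,u]))-P)*1000).round(0),end=' ')
  print()
```

```text
305 270 [-3. -9.  1.] 305 274 [ 10.  -7. -38.] 305 278 [ 10.  -7. -43.] 305 282 [ 10.  -7. -49.] 305 286 [ 10.  -6. -53.] 305 290 [ 10.  -6. -58.] 305 294 [ 10.  -6. -62.] 305 298 [ 10.  -6. -67.] 305 302 [ 10.  -6. -69.] 305 306 [  35.   -3. -121.] 305 310 [  33.   -3. -120.] 305 314 [  32.   -3. -120.] 305 318 [  32.   -3. -122.] 305 322 [  32.   -3. -124.] 305 326 [  31.   -3. -125.] 
312 270 [-4. -5.  2.] 312 274 [-5. -4. -1.] 312 278 [  9.  -3. -41.] 312 282 [  9.  -3. -45.] 312 286 [  9.  -3. -50.] 312 290 [  8.  -3. -54.] 312 294 [  9.  -3. -59.] 312 298 [  9.  -3. -63.] 312 302 [  8.  -3. -66.] 312 306 [  9.  -3. -71.] 312 310 [  8.  -2. -74.] 312 314 [  8.  -2. -77.] 312 318 [  32.   -1. -122.] 312 322 [  32.   -1. -124.] 312 326 [  31.   -1. -124.] 
332 270 [-3.  8.  0.] 332 274 [ 10.   7. -39.] 332 278 [ 10.   7. -44.] 332 282 [ 10.   7. -49.] 332 286 [ 10.   6. -54.] 332 290 [ 10.   6. -57.] 332 294 [ 10.   6. -62.] 332 298 [  8.   6. -62.] 332 302 [  8.   6. -67.] 332 306 [  8.   6. -70.] 332 310 [  9.   6. -75.] 332 314 [  8.   6. -77.] 332 318 [  31.    4. -121.] 332 3
[... 844 characters left out ...]
  -4. -76.] 284 136 [-11.  -5. -68.] 284 139 [-13.  -5. -61.] 284 142 [-11.  -6. -53.] 284 145 [-11.  -7. -44.] 284 148 [117. -21.  47.] 
287 118 [ -39.    7. -128.] 287 121 [ -37.    7. -120.] 287 124 [  6.   2. -88.] 287 127 [ -9.   3. -89.] 287 130 [ -8.   2. -81.] 287 133 [-10.   2. -75.] 287 136 [  1.   1. -61.] 287 139 [ -7.   1. -57.] 287 142 [ -9.   0. -51.] 287 145 [-10.  -0. -44.] 287 148 [119. -13.  49.] 
290 118 [ -39.   13. -128.] 290 121 [ -41.   13. -123.] 290 124 [-11.  10. -98.] 290 127 [-11.  10. -90.] 290 130 [-12.   9. -83.] 290 133 [ -9.   9. -74.] 290 136 [-13.   8. -69.] 290 139 [-12.   8. -61.] 290 142 [-12.   7. -53.] 290 145 [-13.   7. -46.] 290 148 [116.  -5.  47.]
```

The fingers shut on air above the block. Both cameras put the real fingertips about 41 mm behind the reported TCP along the tool axis. In z, tip = reported + 0.041 (the body start at -111 mm agrees: 70 mm behind the tips). The block has not moved. I correct for this and try again.

```bash
python3 -m handwheel '[{"hand":0.6,"dx":0,"dy":0,"dz":0,"wx":0,"wy":0,"wz":0},{"hand":0.6,"dx":0,"dy":0,"dz":0,"wx":0,"wy":0,"wz":0},{"hand":0.6,"dx":0,"dy":0,"dz":0,"wx":0,"wy":0,"wz":0},{"hand":0.6,"dx":0,"dy":0,"dz":0,"wx":0,"wy":0,"wz":0},{"hand":0.6,"dx":0,"dy":0,"dz":0,"wx":0,"wy":0,"wz":0},{"hand":0.6,"dx":0,"dy":0,"dz":0,"wx":0,"wy":0,"wz":0},{"hand":0.6,"dx":0,"dy":0,"dz":0,"wx":0,"wy":0,"wz":0},{"hand":0.6,"dx":0,"dy":0,"dz":0,"wx":0,"wy":0,"wz":0},{"hand":0.6,"dx":0,"dy":0,"dz":0,"wx":0,"wy":0,"wz":0}]'
python3 -c "
from h import *
st();cap('wrist','w5.png')"
```

```text
time_s: 5.35
position: [0.6091, -0.0214, 0.0466]
tcp_rot: [[0.463, 0.887, 0.0], [0.887, -0.463, -0.0], [-0.0, 0.0, -1.0]]
force: [0.0, -0.2, 0.2]
opening: 0.739
t 5.35 p [609.1 -21.4  46.6] yawy -27.56 z [ 0. -0. -1.] F [ 0.  -0.2  0.2] op 0.739
```

View pics/w5.png

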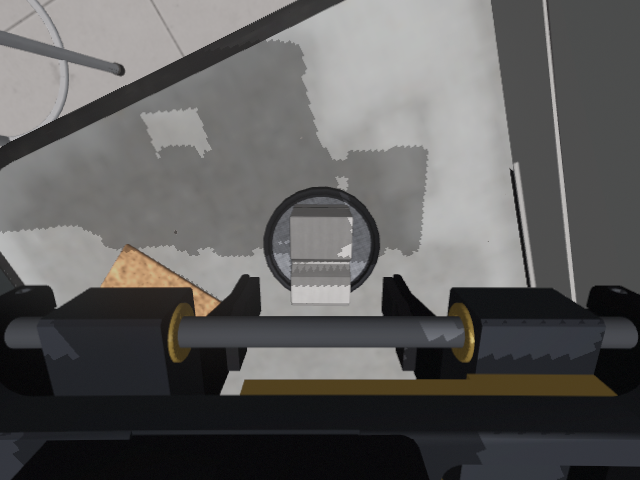

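The block is centred between the open fingers (u 290-351). I go down.

```bash
python3 -m handwheel '[{"hand":0.6,"dx":0,"dy":0,"dz":-2,"wx":0,"wy":0,"wz":0},{"hand":0.6,"dx":0,"dy":0,"dz":-2,"wx":0,"wy":0,"wz":0},{"hand":0.6,"dx":0,"dy":0,"dz":-2,"wx":0,"wy":0,"wz":0},{"hand":0.6,"dx":0,"dy":0,"dz":-1.0,"wx":0,"wy":0,"wz":0},{"hand":-1,"dx":0,"dy":0,"dz":0,"wx":0,"wy":0,"wz":0},{"hand":-1,"dx":0,"dy":0,"dz":0,"wx":0,"wy":0,"wz":0},{"hand":-1,"dx":0,"dy":0,"dz":0,"wx":0,"wy":0,"wz":0},{"hand":-1,"dx":0,"dy":0,"dz":0,"wx":0,"wy":0,"wz":0},{"hand":-1,"dx":0,"dy":0,"dz":0,"wx":0,"wy":0,"wz":0},{"hand":-1,"dx":0,"dy":0,"dz":0,"wx":0,"wy":0,"wz":0}]'
python3 -m handwheel '[{"hand":-1,"dx":0,"dy":0,"dz":0,"wx":0,"wy":0,"wz":0},{"hand":-1,"dx":0,"dy":0,"dz":0,"wx":0,"wy":0,"wz":0}]'
```

```text
time_s: 6.4
position: [0.6093, -0.0214, -0.0229]
tcp_rot: [[0.463, 0.887, 0.001], [0.887, -0.463, -0.0], [0.0, 0.001, -1.0]]
force: [-0.7, 0.4, 1.8]
opening: 0.432
time_s: 6.6
position: [0.6093, -0.0214, -0.0229]
tcp_rot: [[0.463, 0.887, 0.0], [0.887, -0.463, -0.0], [0.0, 0.0, -1.0]]
force: [-0.9, 0.1, 4.1]
opening: 0.434
```

```bash
python3 -m handwheel '[{"hand":-1,"dx":0,"dy":0,"dz":2,"wx":0,"wy":0,"wz":0},{"hand":-1,"dx":0,"dy":0,"dz":2,"wx":0,"wy":0,"wz":0},{"hand":-1,"dx":-2.5,"dy":0,"dz":0,"wx":0,"wy":0,"wz":0},{"hand":-1,"dx":-3.5,"dy":0.1,"dz":0,"wx":0,"wy":0,"wz":0},{"hand":-1,"dx":-3.5,"dy":0.1,"dz":0,"wx":0,"wy":0,"wz":0},{"hand":-1,"dx":-3.3,"dy":0,"dz":0,"wx":0,"wy":0,"wz":0},{"hand":-1,"dx":-2.5,"dy":0,"dz":0,"wx":0,"wy":0,"wz":0},{"hand":-1,"dx":0,"dy":0,"dz":-2,"wx":0,"wy":0,"wz":0},{"hand":-1,"dx":0,"dy":0,"dz":-1.2,"wx":0,"wy":0,"wz":0},{"hand":-1,"dx":0,"dy":0,"dz":0,"wx":0,"wy":0,"wz":0}]'
python3 -m handwheel '[{"hand":-1,"dx":0,"dy":0,"dz":-0.6,"wx":0,"wy":0,"wz":0},{"hand":-1,"dx":0,"dy":0,"dz":-0.4,"wx":0,"wy":0,"wz":0},{"hand":-1,"dx":0,"dy":0,"dz":-0.1,"wx":0,"wy":0,"wz":0},{"hand":-1,"dx":0,"dy":0,"dz":0,"wx":0,"wy":0,"wz":0}]'
```

```text
time_s: 7.6
position: [0.4549, -0.0191, -0.0169]
tcp_rot: [[0.463, 0.886, -0.003], [0.886, -0.463, 0.001], [-0.001, -0.003, -1.0]]
force: [-0.6, 0.1, -2.6]
opening: 0.433
time_s: 8.0
position: [0.4562, -0.0193, -0.0265]
tcp_rot: [[0.463, 0.887, 0.0], [0.887, -0.463, -0.0], [0.0, 0.0, -1.0]]
force: [-0.4, 0.2, -2.9]
opening: 0.433
```

```bash
python3 -m handwheel '[{"hand":-1,"dx":0,"dy":0,"dz":-0.1,"wx":0,"wy":0,"wz":0},{"hand":-1,"dx":0,"dy":0,"dz":0,"wx":0,"wy":0,"wz":0},{"hand":0.6,"dx":0,"dy":0,"dz":0,"wx":0,"wy":0,"wz":0},{"hand":0.6,"dx":0,"dy":0,"dz":0,"wx":0,"wy":0,"wz":0},{"hand":0.6,"dx":0,"dy":0,"dz":0,"wx":0,"wy":0,"wz":0},{"hand":0.6,"dx":0,"dy":0,"dz":2,"wx":0,"wy":0,"wz":0},{"hand":0.6,"dx":0,"dy":0,"dz":4,"wx":0,"wy":0,"wz":0},{"hand":0.6,"dx":0,"dy":0,"dz":4,"wx":0,"wy":0,"wz":0}]'
python3 -c "
from h import *
st(.4508,-.4005)
p,d=cap('top');cv2.imwrite('pics/t5.png',cv2.resize(p[150:330,150:350,::-1],None,fx=3,fy=3))
cap('wrist','w6.png')"
```

```text
time_s: 8.8
position: [0.4552, -0.0192, 0.0731]
tcp_rot: [[0.463, 0.886, -0.002], [0.886, -0.463, 0.001], [-0.0, -0.003, -1.0]]
force: [0.8, 0.5, -0.0]
opening: 0.788
t 8.8 p [455.2 -19.2  73.1] yawy -27.57 z [-0.002  0.001 -1.   ] F [ 0.8  0.5 -0. ] op 0.788
need cm [ -0.44 -38.13]
```

View pics/w6.png

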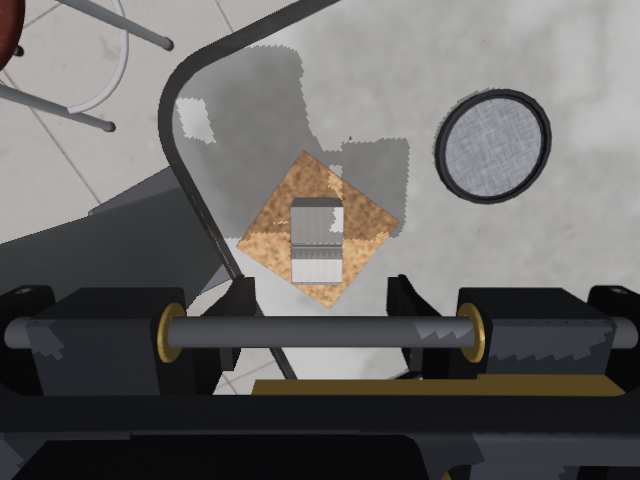

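The vee block stands on the mat (wrist px 317,245). Next is the ring.

```bash
python3 -m handwheel '[{"hand":0.6,"dx":0,"dy":-4.7,"dz":0.5,"wx":0,"wy":0,"wz":-0.136},{"hand":0.6,"dx":0,"dy":-4.7,"dz":0,"wx":0,"wy":0,"wz":-0.136},{"hand":0.6,"dx":0,"dy":-4.7,"dz":0,"wx":0,"wy":0,"wz":-0.136},{"hand":0.6,"dx":0,"dy":-4.7,"dz":0,"wx":0,"wy":0,"wz":-0.136},{"hand":0.6,"dx":0,"dy":-4.7,"dz":0,"wx":0,"wy":0,"wz":-0.136},{"hand":0.6,"dx":0,"dy":-4.7,"dz":0,"wx":0,"wy":0,"wz":-0.136},{"hand":0.6,"dx":0,"dy":-4.7,"dz":0,"wx":0,"wy":0,"wz":-0.136},{"hand":0.6,"dx":-0.4,"dy":-4.7,"dz":0,"wx":0,"wy":0,"wz":-0.136},{"hand":0.6,"dx":-0.1,"dy":-0.5,"dz":0,"wx":0,"wy":0,"wz":0},{"hand":0.6,"dx":0,"dy":0,"dz":0,"wx":0,"wy":0,"wz":0}]'
python3 -c "
from h import *
st(.4508,-.4005)
cap('wrist','w7.png')
c=vision.get_calibration('wrist');print(c['rvec'],c['tvec'],pj('wrist',[.4508,-.4005,.026]))"
```

```text
time_s: 9.9
position: [0.4501, -0.4012, 0.0763]
tcp_rot: [[1.0, -0.0, -0.001], [-0.0, -1.0, 0.001], [-0.001, -0.001, -1.0]]
force: [-0.2, 0.2, -0.8]
opening: 0.802
t 9.9 p [ 450.1 -401.2   76.3] yawy -90.0 z [-0.001  0.001 -1.   ] F [-0.2  0.2 -0.8] op 0.802
need cm [0.07 0.07]
[-2.07032634  2.0660809   0.30136082] [-0.40133398  0.42724932  0.41556859] [320.6 243.6]
```

View pics/w7.png

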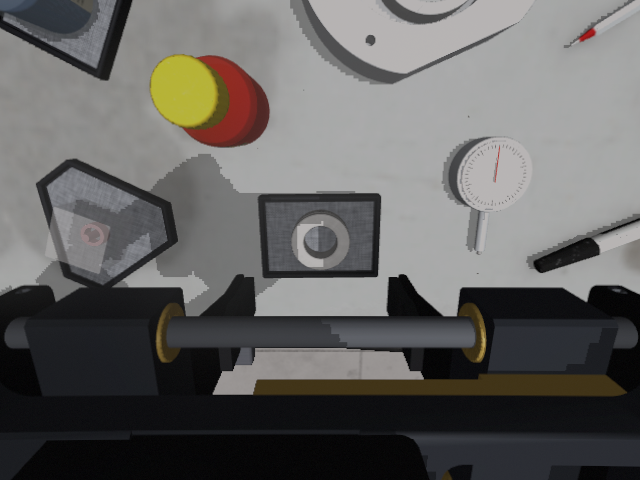

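View pics/t5.png

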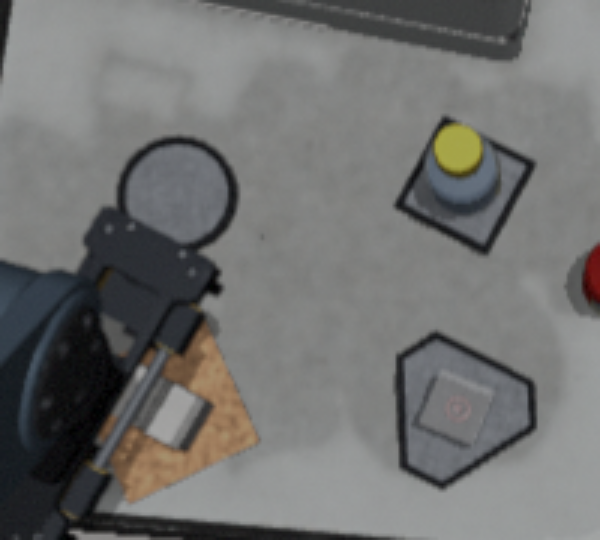

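Ring at px (320,241) as predicted (320.6,243.6), with the tray aligned to the tool. I descend with the fingers at 57 mm so they fit inside the rim.

```bash
python3 -m handwheel '[{"hand":0.3,"dx":0.1,"dy":0.05,"dz":-3,"wx":0,"wy":0,"wz":0},{"hand":0.3,"dx":0,"dy":0,"dz":-3,"wx":0,"wy":0,"wz":0},{"hand":0.3,"dx":0,"dy":0,"dz":-2.3,"wx":0,"wy":0,"wz":0},{"hand":0.3,"dx":0,"dy":0,"dz":-1.2,"wx":0,"wy":0,"wz":0},{"hand":0.3,"dx":0,"dy":0,"dz":-0.7,"wx":0,"wy":0,"wz":0},{"hand":-1,"dx":0,"dy":0,"dz":0,"wx":0,"wy":0,"wz":0},{"hand":-1,"dx":0,"dy":0,"dz":0,"wx":0,"wy":0,"wz":0},{"hand":-1,"dx":0,"dy":0,"dz":0,"wx":0,"wy":0,"wz":0},{"hand":-1,"dx":0,"dy":0,"dz":0,"wx":0,"wy":0,"wz":0},{"hand":-1,"dx":0,"dy":0,"dz":0,"wx":0,"wy":0,"wz":0}]'
python3 -c "
from h import *
st(.6087,-.0212)"
```

```text
time_s: 10.95
position: [0.4527, -0.4004, -0.0235]
tcp_rot: [[1.0, 0.002, 0.001], [0.002, -1.0, -0.001], [0.001, 0.001, -1.0]]
force: [0.1, 1.3, 3.1]
opening: 0.513
t 10.95 p [ 452.7 -400.4  -23.5] yawy -89.91 z [ 0.001 -0.001 -1.   ] F [0.1 1.3 3.1] op 0.513
need cm [15.6  37.92]
```

```bash
python3 -m handwheel '[{"hand":-1,"dx":0,"dy":0,"dz":0,"wx":0,"wy":0,"wz":0},{"hand":-1,"dx":0,"dy":0,"dz":0,"wx":0,"wy":0,"wz":0}]'
python3 -c "
from h import *
st(.6087,-.0212)
p,d=cap('wrist','w8.png')
p,d=cap('scene');cv2.imwrite('pics/s8.png',cv2.resize(p[220:360,230:370,::-1],None,fx=4,fy=4))"
```

```text
time_s: 11.15
position: [0.4526, -0.4004, -0.0235]
tcp_rot: [[1.0, 0.002, 0.001], [0.002, -1.0, -0.001], [0.001, 0.001, -1.0]]
force: [0.7, 1.1, 5.8]
opening: 0.511
t 11.15 p [ 452.6 -400.4  -23.5] yawy -89.9 z [ 0.001 -0.001 -1.   ] F [0.7 1.1 5.8] op 0.511
need cm [15.61 37.92]
```

View pics/w8.png

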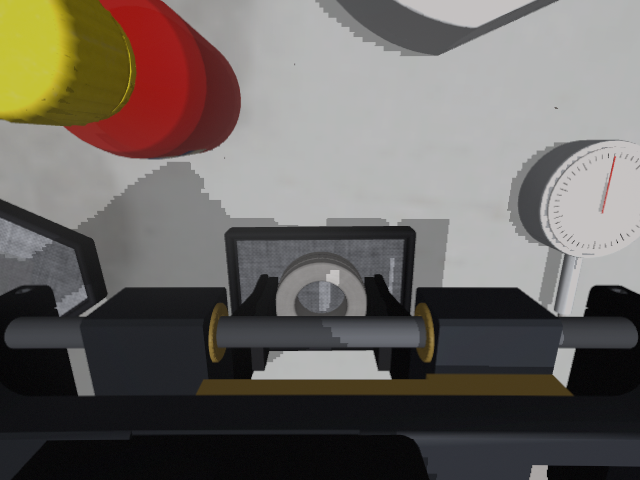

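View pics/s8.png

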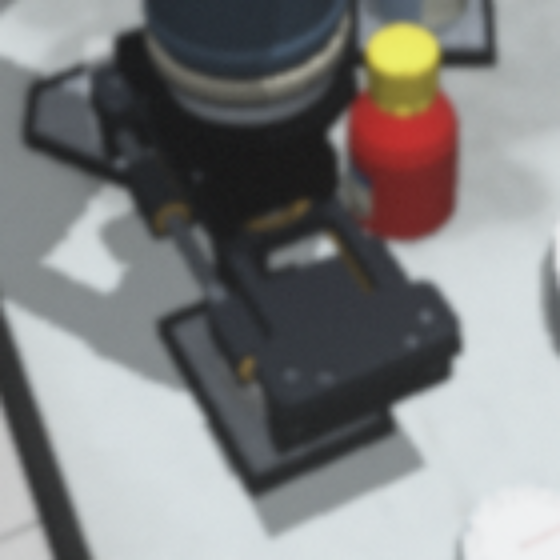

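The opening reads 44.5 mm, less than 47, and the arm sits 2 mm above the command. It is likely gripping only the ring's edge chamfer, so I reopen and regrip lower.

```bash
python3 -m handwheel '[{"hand":0.3,"dx":0,"dy":0,"dz":0,"wx":0,"wy":0,"wz":0},{"hand":0.3,"dx":0,"dy":0,"dz":0,"wx":0,"wy":0,"wz":0},{"hand":0.3,"dx":0,"dy":0,"dz":0,"wx":0,"wy":0,"wz":0}]'
python3 -c "
from h import *
s=bot.read_state();P=s['position'];R=s['tcp_rot']
c=vision.get_calibration('wrist');p,d=cap('wrist','w9.png')
for u in (255,262,268,270,370,375,380,385):
  for v in range(270,300,6):
    if d[v,u]>0: print(u,v,(w('wrist',u,v,depth=float(d[v,u]),cal=c)*1000).round(0),end=' ')
  print()
for u,v in [(320,262),(290,290),(350,290),(320,267),(300,275),(320,275),(320,300)]: print(u,v,(w('wrist',u,v,depth=float(d[v,u]),cal=c)*1000).round(1))
st()"
```

```text
time_s: 11.55
position: [0.4518, -0.3997, -0.0248]
tcp_rot: [[1.0, 0.002, -0.001], [0.002, -1.0, 0.001], [-0.001, -0.001, -1.0]]
force: [-0.4, -0.2, 0.5]
opening: 0.636
255 270 [ 464. -366.    9.] 255 276 [ 463. -368.   16.] 255 282 [ 463. -369.   23.] 255 288 [ 462. -370.   28.] 255 294 [ 462. -371.   33.] 
262 270 [ 464. -370.    9.] 262 276 [ 461. -370.    9.] 262 282 [ 462. -372.   20.] 262 288 [ 462. -373.   28.] 262 294 [ 460. -373.   30.] 
268 270 [ 463. -373.    7.] 268 276 [ 460. -373.    8.] 268 282 [ 457. -373.    9.] 268 288 [ 453. -373.    8.] 268 294 [ 452. -374.   14.] 
270 270 [ 464. -374.    8.] 270 276 [ 461. -374.    9.] 270 282 [ 457. -374.    8.] 270 288 [ 453. -374.    8.] 270 294 [ 450. -374.    8.] 
370 270 [ 464. -427.    8.] 370 276 [ 460. -427.    8.] 370 282 [ 457. -428.    8.] 370 288 [ 453. -428.    7.] 370 294 [ 450. -428.    8.] 
375 270 [ 464. -430.    8.] 375 276 [ 460. -430.    8.] 375 282 [ 461. -429.   17.] 375 288 [ 458. -429.   19.] 375 294 [ 455. -429.   20.] 
380 270 [ 464. -433.    9.] 380 276 [ 460. -433.    8.] 380 282 [ 462. -431.   20.] 380 288 [ 462. -430.   27.] 380 294 [ 461. -429.   31.] 
385 270 [ 464. -435.   10.] 385 276 [ 464. -434.   16.] 385 282 [ 462. -433.   21.] 385 288 [ 462. -432.   27.] 385 294 [ 462. -431.   34.] 
320 262 [ 474.5 -400.8   25.7]Traceback (most recent call last):
  File "<string>", line 9, in <module>
    for u,v in [(320,262),(290,290),(350,290),(320,267),(300,275),(320,275),(320,300)]: print(u,v,(w('wrist',u,v,depth=float(d[v,u]),cal=c)*1000).round(1))
                                                                                                   ~^^^^^^^^^^^^^^^^^^^^^^^^^^^^^^^^^^^^^^^
  File "h.py", line 17, in w
    return o+dw*(z-o[2])/dw[2]
                 ~^~~~~
TypeError: unsupported operand type(s) for -: 'NoneType' and 'float'
```

View pics/w9.png

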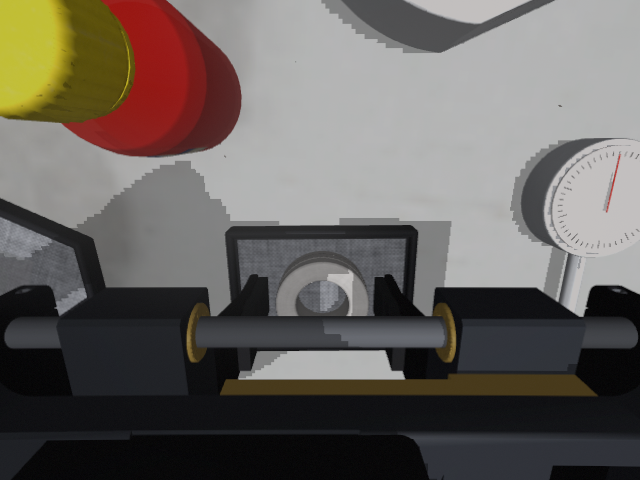

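```bash
python3 -m handwheel '[{"hand":0.25,"dx":-0.1,"dy":-0.1,"dz":-0.3,"wx":0,"wy":0,"wz":0},{"hand":0.25,"dx":0,"dy":0,"dz":-0.2,"wx":0,"wy":0,"wz":0},{"hand":0.25,"dx":0,"dy":0,"dz":0,"wx":0,"wy":0,"wz":0}]'
python3 -m handwheel '[{"hand":-1,"dx":0,"dy":0,"dz":0,"wx":0,"wy":0,"wz":0},{"hand":-1,"dx":0,"dy":0,"dz":0,"wx":0,"wy":0,"wz":0},{"hand":-1,"dx":0,"dy":0,"dz":0,"wx":0,"wy":0,"wz":0},{"hand":-1,"dx":0,"dy":0,"dz":0,"wx":0,"wy":0,"wz":0}]'
```

```text
time_s: 11.9
position: [0.451, -0.401, -0.0295]
tcp_rot: [[1.0, 0.002, -0.0], [0.002, -1.0, -0.0], [-0.0, 0.0, -1.0]]
force: [-0.7, -0.3, 2.2]
opening: 0.626
time_s: 12.3
position: [0.4511, -0.4009, -0.0295]
tcp_rot: [[1.0, 0.002, -0.0], [0.002, -1.0, -0.0], [-0.0, 0.0, -1.0]]
force: [0.5, -0.3, -0.1]
opening: 0.515
```

```bash
python3 -m handwheel '[{"hand":-1,"dx":0,"dy":0,"dz":0,"wx":0,"wy":0,"wz":0},{"hand":-1,"dx":0,"dy":0,"dz":1,"wx":0,"wy":0,"wz":0},{"hand":-1,"dx":0,"dy":0,"dz":2,"wx":0,"wy":0,"wz":0},{"hand":-1,"dx":0,"dy":0,"dz":2,"wx":0,"wy":0,"wz":0},{"hand":-1,"dx":0,"dy":0,"dz":0,"wx":0,"wy":0,"wz":0},{"hand":-1,"dx":0,"dy":0,"dz":0,"wx":0,"wy":0,"wz":0}]'
python3 -c "
from h import *
s=bot.read_state();P=s['position'];R=s['tcp_rot']
c=vision.get_calibration('wrist');p,d=cap('wrist','w10.png')
for u,v in [(320,262),(290,290),(350,290),(320,267),(300,275),(320,275),(280,285)]: 
  if d[v,u]>0: print(u,v,(w('wrist',u,v,depth=float(d[v,u]),cal=c)*1000).round(1))
st(.6087,-.0212)"
```

```text
time_s: 12.9
position: [0.4511, -0.4008, 0.0208]
tcp_rot: [[1.0, 0.002, 0.0], [0.002, -1.0, -0.0], [0.0, 0.0, -1.0]]
force: [0.2, 0.3, -3.1]
opening: 0.517
320 262 [ 475.1 -401.9   74.9]
290 290 [ 461.8 -387.9   76.7]
350 290 [ 461.9 -415.9   76.8]
320 267 [ 473.5 -401.9   77.1]
300 275 [ 469.2 -392.6   76.3]
320 275 [ 469.7 -401.9   77.4]
280 285 [ 463.8 -383.1   75.5]
t 12.95 p [ 450.7 -400.2   20. ] yawy -89.9 z [-0.001  0.001 -1.   ] F [ 0.3  0.3 -2.8] op 0.512
need cm [15.8 37.9]
```

View pics/w10.png

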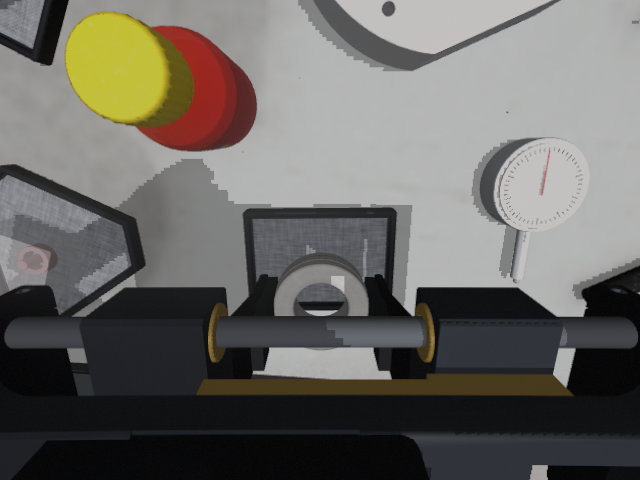

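The ring is held level (top at 76-77 mm all round). I carry it high over to the round tray.

```bash
python3 -m handwheel '[{"hand":-1,"dx":0,"dy":0,"dz":3.5,"wx":0,"wy":0,"wz":0},{"hand":-1,"dx":0,"dy":0,"dz":3.5,"wx":0,"wy":0,"wz":0},{"hand":-1,"dx":1.0,"dy":2.4,"dz":0,"wx":0,"wy":0,"wz":0},{"hand":-1,"dx":1.9,"dy":4.5,"dz":0,"wx":0,"wy":0,"wz":0},{"hand":-1,"dx":1.9,"dy":4.5,"dz":0,"wx":0,"wy":0,"wz":0},{"hand":-1,"dx":1.9,"dy":4.5,"dz":0,"wx":0,"wy":0,"wz":0},{"hand":-1,"dx":1.9,"dy":4.5,"dz":0,"wx":0,"wy":0,"wz":0},{"hand":-1,"dx":1.9,"dy":4.5,"dz":0,"wx":0,"wy":0,"wz":0},{"hand":-1,"dx":1.9,"dy":4.5,"dz":0,"wx":0,"wy":0,"wz":0},{"hand":-1,"dx":1.9,"dy":4.5,"dz":0,"wx":0,"wy":0,"wz":0}]'
python3 -m handwheel '[{"hand":-1,"dx":1.0,"dy":2.5,"dz":0,"wx":0,"wy":0,"wz":0},{"hand":-1,"dx":0.5,"dy":1.5,"dz":-2,"wx":0,"wy":0,"wz":0},{"hand":-1,"dx":0,"dy":0,"dz":-2,"wx":0,"wy":0,"wz":0},{"hand":-1,"dx":0,"dy":0,"dz":-2,"wx":0,"wy":0,"wz":0},{"hand":-1,"dx":0,"dy":0,"dz":0,"wx":0,"wy":0,"wz":0},{"hand":-1,"dx":0,"dy":0,"dz":0,"wx":0,"wy":0,"wz":0}]'
python3 -c "
from h import *
st(.6087,-.0212)
cap('wrist','w11.png')"
```

```text
time_s: 13.95
position: [0.5935, -0.0596, 0.089]
tcp_rot: [[1.0, 0.002, -0.003], [0.002, -1.0, 0.001], [-0.003, -0.001, -1.0]]
force: [1.0, -1.0, -2.0]
opening: 0.515
time_s: 14.55
position: [0.6081, -0.0217, 0.0294]
tcp_rot: [[1.0, 0.002, -0.003], [0.002, -1.0, 0.001], [-0.003, -0.001, -1.0]]
force: [1.1, -0.5, -1.2]
opening: 0.517
t 14.55 p [608.1 -21.7  29.4] yawy -89.9 z [-0.003  0.001 -1.   ] F [ 1.1 -0.5 -1.2] op 0.517
need cm [0.06 0.05]
```

View pics/w11.png

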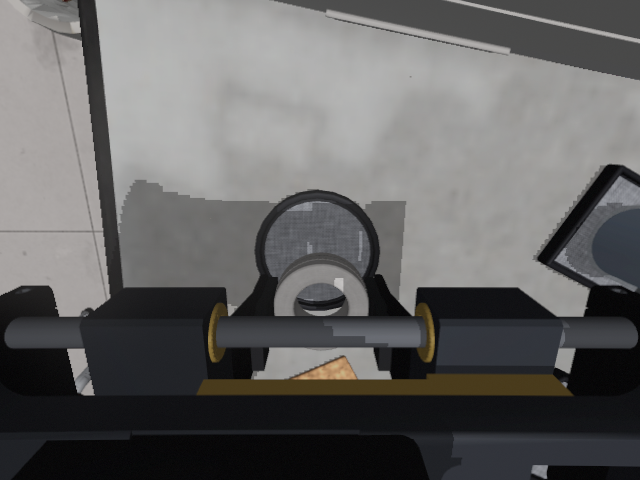

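```bash
python3 -m handwheel '[{"hand":-1,"dx":0.05,"dy":0.1,"dz":-2,"wx":0,"wy":0,"wz":0},{"hand":-1,"dx":0,"dy":0,"dz":-1.8,"wx":0,"wy":0,"wz":0},{"hand":-1,"dx":0,"dy":0,"dz":-1.2,"wx":0,"wy":0,"wz":0},{"hand":-1,"dx":0,"dy":0,"dz":-0.7,"wx":0,"wy":0,"wz":0},{"hand":-1,"dx":0,"dy":0,"dz":0,"wx":0,"wy":0,"wz":0},{"hand":-1,"dx":0,"dy":0,"dz":0,"wx":0,"wy":0,"wz":0}]'
```

```text
time_s: 15.2
position: [0.6102, -0.0211, -0.0259]
tcp_rot: [[1.0, 0.002, 0.001], [0.002, -1.0, -0.0], [0.001, 0.0, -1.0]]
force: [0.0, 0.7, -1.6]
opening: 0.516
```

Ring about 3 mm above the floor. I lower 2 mm more, open slightly and lift.

```bash
python3 -m handwheel '[{"hand":-1,"dx":-0.1,"dy":0,"dz":-0.2,"wx":0,"wy":0,"wz":0},{"hand":-1,"dx":0,"dy":0,"dz":0,"wx":0,"wy":0,"wz":0},{"hand":0.2,"dx":0,"dy":0,"dz":0,"wx":0,"wy":0,"wz":0},{"hand":0.2,"dx":0,"dy":0,"dz":0,"wx":0,"wy":0,"wz":0},{"hand":0.2,"dx":0,"dy":0,"dz":0,"wx":0,"wy":0,"wz":0},{"hand":0.4,"dx":0,"dy":0,"dz":1,"wx":0,"wy":0,"wz":0},{"hand":0.6,"dx":0,"dy":0,"dz":2,"wx":0,"wy":0,"wz":0},{"hand":0.6,"dx":0,"dy":0,"dz":4,"wx":0,"wy":0,"wz":0},{"hand":0.6,"dx":0,"dy":0,"dz":4,"wx":0,"wy":0,"wz":0}]'
python3 -c "
from h import *
st(.4561,-.0193)
cap('wrist','w12.png')"
```

```text
time_s: 16.1
position: [0.608, -0.0207, 0.0828]
tcp_rot: [[1.0, 0.002, -0.001], [0.002, -1.0, 0.0], [-0.001, -0.0, -1.0]]
force: [0.7, 1.1, -0.9]
opening: 0.783
t 16.1 p [608.  -20.7  82.8] yawy -89.9 z [-0.001  0.    -1.   ] F [ 0.7  1.1 -0.9] op 0.783
need cm [-15.19   0.14]
```

View pics/w12.png

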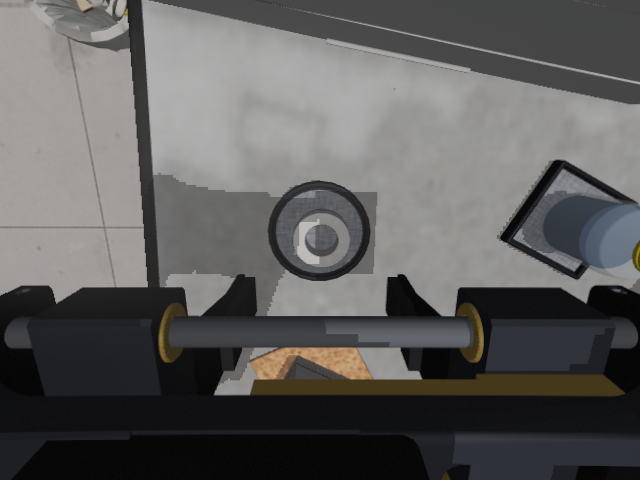

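```bash
python3 -c "
from h import *
print('tray',w('wrist',319,230,z=.012).round(4),'ring',w('wrist',323,238,z=.026).round(4), w('wrist',320.5,239,z=.008))"
```

```text
tray [ 0.6186 -0.0219  0.012 ] ring [ 0.6154 -0.0252  0.026 ] [ 0.60954745 -0.0231852   0.008     ]
```

Ring lies flat in the round tray, about 3 mm off centre. Back to the vee block.

```bash
python3 -m handwheel '[{"hand":0.6,"dx":-1.9,"dy":0,"dz":0,"wx":0,"wy":0,"wz":0.136},{"hand":0.6,"dx":-1.9,"dy":0,"dz":0,"wx":0,"wy":0,"wz":0.136},{"hand":0.6,"dx":-1.9,"dy":0,"dz":0,"wx":0,"wy":0,"wz":0.136},{"hand":0.6,"dx":-1.9,"dy":0,"dz":0,"wx":0,"wy":0,"wz":0.136},{"hand":0.6,"dx":-1.9,"dy":0,"dz":0,"wx":0,"wy":0,"wz":0.136},{"hand":0.6,"dx":-1.9,"dy":0.1,"dz":0,"wx":0,"wy":0,"wz":0.136},{"hand":0.6,"dx":-1.9,"dy":0,"dz":0,"wx":0,"wy":0,"wz":0.136},{"hand":0.6,"dx":-1.9,"dy":0,"dz":0,"wx":0,"wy":0,"wz":0.136},{"hand":0.6,"dx":0,"dy":0,"dz":-1,"wx":0,"wy":0,"wz":0},{"hand":0.6,"dx":0,"dy":0,"dz":0,"wx":0,"wy":0,"wz":0}]'
python3 -c "
from h import *
st(.4561,-.0193)
cap('wrist','w13.png')"
```

```text
time_s: 17.15
position: [0.457, -0.02, 0.0711]
tcp_rot: [[0.466, 0.885, 0.0], [0.885, -0.466, -0.0], [0.0, 0.0, -1.0]]
force: [0.1, 0.2, 0.7]
opening: 0.799
t 17.15 p [457.  -20.   71.1] yawy -27.75 z [ 0. -0. -1.] F [0.1 0.2 0.7] op 0.799
need cm [-0.09  0.07]
```

View pics/w13.png

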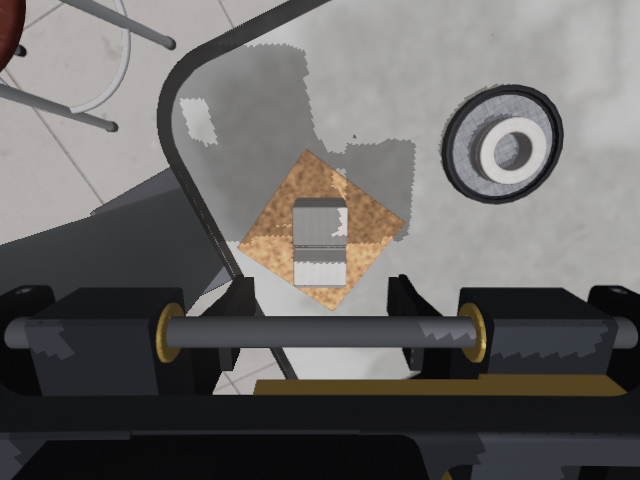

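```bash
python3 -m handwheel '[{"hand":0.6,"dx":-0.1,"dy":0.05,"dz":-3,"wx":0,"wy":0,"wz":0},{"hand":0.6,"dx":0,"dy":0,"dz":-3,"wx":0,"wy":0,"wz":0},{"hand":0.6,"dx":0,"dy":0,"dz":-2.3,"wx":0,"wy":0,"wz":0},{"hand":0.6,"dx":0,"dy":0,"dz":-1.2,"wx":0,"wy":0,"wz":0},{"hand":-1,"dx":0,"dy":0,"dz":0,"wx":0,"wy":0,"wz":0},{"hand":-1,"dx":0,"dy":0,"dz":0,"wx":0,"wy":0,"wz":0},{"hand":-1,"dx":0,"dy":0,"dz":0,"wx":0,"wy":0,"wz":0},{"hand":-1,"dx":0,"dy":0,"dz":0,"wx":0,"wy":0,"wz":0},{"hand":-1,"dx":0,"dy":0,"dz":0,"wx":0,"wy":0,"wz":0},{"hand":-1,"dx":0,"dy":0,"dz":0,"wx":0,"wy":0,"wz":0}]'
python3 -c "
from h import *
st(.4506,-.3999)"
```

```text
time_s: 18.2
position: [0.4563, -0.0195, -0.0227]
tcp_rot: [[0.463, 0.886, 0.002], [0.886, -0.463, -0.0], [0.0, 0.002, -1.0]]
force: [0.4, -0.0, 4.8]
opening: 0.433
t 18.2 p [456.3 -19.5 -22.7] yawy -27.57 z [ 0.002 -0.    -1.   ] F [ 0.4 -0.   4.8] op 0.433
need cm [ -0.57 -38.04]
```

```bash
python3 -m handwheel '[{"hand":-1,"dx":0,"dy":0,"dz":2,"wx":0,"wy":0,"wz":0},{"hand":-1,"dx":0,"dy":0,"dz":4,"wx":0,"wy":0,"wz":0},{"hand":-1,"dx":0,"dy":-1.6,"dz":4,"wx":0,"wy":0,"wz":0.06},{"hand":-1,"dx":-0.1,"dy":-4.5,"dz":0,"wx":0,"wy":0,"wz":0.06},{"hand":-1,"dx":-0.1,"dy":-4.5,"dz":0,"wx":0,"wy":0,"wz":0.06},{"hand":-1,"dx":-0.1,"dy":-4.5,"dz":0,"wx":0,"wy":0,"wz":0.06},{"hand":-1,"dx":-0.1,"dy":-4.5,"dz":0,"wx":0,"wy":0,"wz":0.06},{"hand":-1,"dx":-0.1,"dy":-4.5,"dz":0,"wx":0,"wy":0,"wz":0.06},{"hand":-1,"dx":-0.1,"dy":-4.5,"dz":0,"wx":0,"wy":0,"wz":0.06},{"hand":-1,"dx":-0.1,"dy":-4.5,"dz":0,"wx":0,"wy":0,"wz":0.06}]'
python3 -m handwheel '[{"hand":-1,"dx":0,"dy":-3.5,"dz":0,"wx":0,"wy":0,"wz":0},{"hand":-1,"dx":0,"dy":-1.6,"dz":-2,"wx":0,"wy":0,"wz":0},{"hand":-1,"dx":0,"dy":0,"dz":-2,"wx":0,"wy":0,"wz":0},{"hand":-1,"dx":0,"dy":0,"dz":0,"wx":0,"wy":0,"wz":0},{"hand":-1,"dx":0,"dy":0,"dz":0,"wx":0,"wy":0,"wz":0}]'
python3 -c "
from h import *
st(.449,-.402)
cap('wrist','w14.png')
p,d=cap('scene');cv2.imwrite('pics/s14.png',cv2.resize(p[180:380,220:420,::-1],None,fx=3,fy=3))"
```

```text
time_s: 19.2
position: [0.4475, -0.3514, 0.076]
tcp_rot: [[-0.001, 1.0, -0.001], [1.0, 0.001, 0.002], [0.002, -0.001, -1.0]]
force: [1.6, -0.6, -4.6]
opening: 0.432
time_s: 19.7
position: [0.4477, -0.4, 0.0358]
tcp_rot: [[0.001, 1.0, -0.002], [1.0, -0.001, 0.003], [0.003, -0.002, -1.0]]
force: [-0.4, 0.2, -3.1]
opening: 0.435
t 19.7 p [ 447.7 -400.    35.8] yawy -0.06 z [-0.002  0.003 -1.   ] F [-0.4  0.2 -3.1] op 0.435
need cm [ 0.13 -0.2 ]
```

View pics/w14.png

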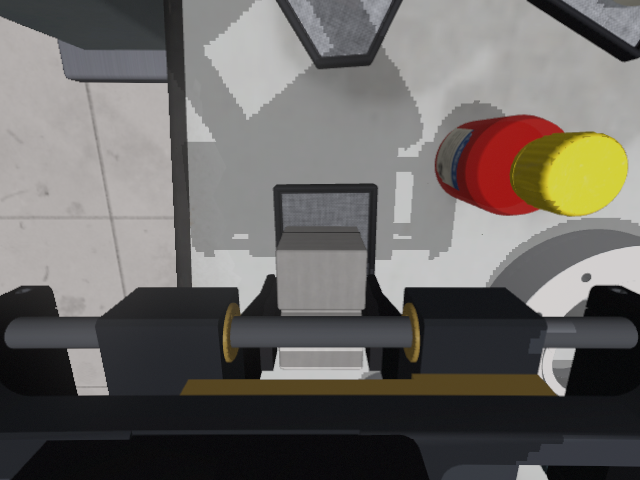

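View pics/s14.png

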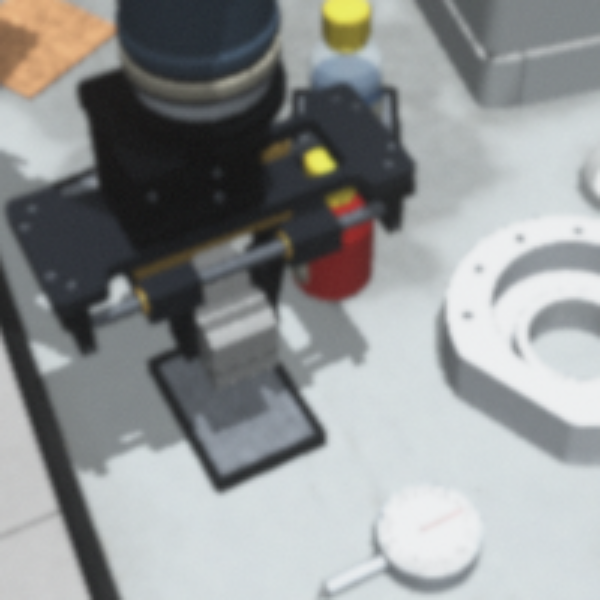

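```bash
python3 -c "
from h import *
s=bot.read_state();P=s['position'];R=s['tcp_rot']
c=vision.get_calibration('wrist');p,d=cap('wrist')
pc,pr=p[100:260,420:640].astype(int),None
H=cv2.cvtColor(p,cv2.COLOR_RGB2HSV)
for n,m in (('cap',(H[...,0]>20)&(H[...,0]<35)&(H[...,1]>120)),('red',((H[...,0]<8)|(H[...,0]>172))&(H[...,1]>150))):
  m[:, :400]=0;m[270:]=0
  v,u=np.nonzero(m&(d>0));Q=np.array([R.T@(w('wrist',a,b,depth=float(d[b,a]),cal=c)-P) for a,b in zip(u[::5],v[::5])])*1000
  W=np.array([w('wrist',a,b,depth=float(d[b,a]),cal=c) for a,b in zip(u[::5],v[::5])])*1000
  print(n,'tool min/max',np.percentile(Q,[1,99],axis=0).round(0),'world',np.percentile(W,[1,99],axis=0).round(0))
  if n=='cap':
    q=Q[Q[:,2]<Q[:,2].min()+4];print('top',np.percentile(q,[1,99],axis=0).round(0))
for u,v in [(600,300),(620,320),(610,380),(560,300),(500,295),(450,293),(590,290),(635,290)]:
  print(u,v,(R.T@(w('wrist',u,v,depth=float(d[v,u]),cal=c)-P)*1000).round(0))
"
```

```text
cap tool min/max [[ 49.  85. -69.]
 [ 79. 114. -43.]] world [[ 534. -352.   80.]
 [ 563. -322.  106.]]
top [[ 49.  86. -69.]
 [ 78. 115. -66.]]
red tool min/max [[ 41.  75. -40.]
 [ 87. 108.  24.]] world [[ 524. -360.   13.]
 [ 557. -314.   77.]]
600 300 [  32.   79. -113.]
620 320 [  32.   76. -123.]
610 380 [  13.   79. -123.]
560 300 [-22. 153.  -4.]
500 295 [  36.   48. -118.]
450 293 [  37.   35. -118.]
590 290 [  34.   79. -110.]
635 290 [-28. 227.  25.]
```

Red bottle's cap stays at least 11 mm ahead of the gripper body, so the descent is clear. Centring by the wrist view (tray centre u≈325 against block 321): +3 mm in x.

```bash
python3 -m handwheel '[{"hand":-1,"dx":0.3,"dy":-0.2,"dz":-1,"wx":0,"wy":0,"wz":0},{"hand":-1,"dx":0,"dy":0,"dz":-2,"wx":0,"wy":0,"wz":0},{"hand":-1,"dx":0,"dy":0,"dz":-1.2,"wx":0,"wy":0,"wz":0},{"hand":-1,"dx":0,"dy":0,"dz":-0.8,"wx":0,"wy":0,"wz":0},{"hand":-1,"dx":0,"dy":0,"dz":-0.3,"wx":0,"wy":0,"wz":0},{"hand":-1,"dx":0,"dy":0,"dz":-0.1,"wx":0,"wy":0,"wz":0},{"hand":-1,"dx":0,"dy":0,"dz":0,"wx":0,"wy":0,"wz":0}]'
```

```text
time_s: 20.55
position: [0.4519, -0.4037, -0.0172]
tcp_rot: [[0.001, 1.0, 0.0], [1.0, -0.001, -0.001], [-0.001, 0.0, -1.0]]
force: [0.2, -0.4, -2.8]
opening: 0.436
```

```bash
python3 -m handwheel '[{"hand":-1,"dx":-0.1,"dy":0.1,"dz":-0.1,"wx":0,"wy":0,"wz":0},{"hand":-1,"dx":0,"dy":0,"dz":-0.1,"wx":0,"wy":0,"wz":0},{"hand":-1,"dx":0,"dy":0,"dz":0,"wx":0,"wy":0,"wz":0},{"hand":0.4,"dx":0,"dy":0,"dz":0,"wx":0,"wy":0,"wz":0},{"hand":0.4,"dx":0,"dy":0,"dz":0,"wx":0,"wy":0,"wz":0},{"hand":0.4,"dx":0,"dy":0,"dz":0,"wx":0,"wy":0,"wz":0},{"hand":0.4,"dx":0,"dy":0,"dz":2,"wx":0,"wy":0,"wz":0},{"hand":0.4,"dx":0,"dy":0,"dz":4,"wx":0,"wy":0,"wz":0},{"hand":0.4,"dx":0,"dy":0,"dz":4,"wx":0,"wy":0,"wz":0},{"hand":0.4,"dx":0,"dy":0,"dz":0,"wx":0,"wy":0,"wz":0}]'
python3 -c "
from h import *
st(.4565,-.2235)
cap('wrist','w15.png')"
```

```text
time_s: 21.55
position: [0.4537, -0.4061, 0.0862]
tcp_rot: [[0.001, 1.0, 0.008], [1.0, -0.001, -0.01], [-0.01, 0.008, -1.0]]
force: [-0.1, -0.0, 0.2]
opening: 0.7
t 21.55 p [ 453.7 -406.1   86.2] yawy -0.04 z [ 0.008 -0.01  -1.   ] F [-0.1 -0.   0.2] op 0.7
need cm [ 0.28 18.26]
```

View pics/w15.png

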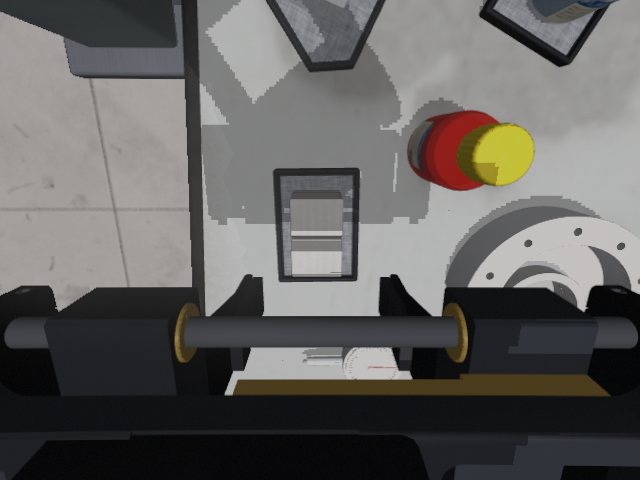

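Vee block stands in the oblong tray, centred (wrist px 317,235). Next is the acrylic block.

```bash
python3 -m handwheel '[{"hand":0.6,"dx":0.1,"dy":2,"dz":0,"wx":0,"wy":0,"wz":0.14},{"hand":0.6,"dx":0.1,"dy":2,"dz":0,"wx":0,"wy":0,"wz":0.14},{"hand":0.6,"dx":0.1,"dy":2,"dz":0,"wx":0,"wy":0,"wz":0.14},{"hand":0.6,"dx":0.1,"dy":2,"dz":0,"wx":0,"wy":0,"wz":0.14},{"hand":0.6,"dx":0.1,"dy":2,"dz":0,"wx":0,"wy":0,"wz":0.14},{"hand":0.6,"dx":0,"dy":2,"dz":0,"wx":0,"wy":0,"wz":0.14},{"hand":0.6,"dx":0,"dy":2,"dz":0,"wx":0,"wy":0,"wz":0.14},{"hand":0.6,"dx":0,"dy":2,"dz":0,"wx":0,"wy":0,"wz":0.14},{"hand":0.6,"dx":0,"dy":1.9,"dz":0,"wx":0,"wy":0,"wz":0.14},{"hand":0.6,"dx":0,"dy":0,"dz":0,"wx":0,"wy":0,"wz":0}]'
python3 -m handwheel '[{"hand":0.6,"dx":0,"dy":0,"dz":0,"wx":0,"wy":0,"wz":0}]'
python3 -c "
from h import *
st(.4565,-.2235)
c=vision.get_calibration('wrist');print(c['rvec'].tolist(),c['tvec'].tolist())
p,d=cap('wrist','w16.png')
cv2.imwrite('pics/w16c.png',cv2.resize(p[130:290,230:400,::-1],None,fx=4,fy=3.7))"
```

```text
time_s: 22.6
position: [0.4538, -0.2201, 0.0793]
tcp_rot: [[-0.952, 0.305, -0.004], [0.305, 0.952, 0.004], [0.005, 0.002, -1.0]]
force: [0.0, -0.5, 0.1]
opening: 0.798
time_s: 22.7
position: [0.4554, -0.2233, 0.0799]
tcp_rot: [[-0.951, 0.309, -0.001], [0.309, 0.951, 0.0], [0.001, 0.0, -1.0]]
force: [0.7, -0.6, -0.6]
opening: 0.801
t 22.7 p [ 455.4 -223.3   79.9] yawy 72.02 z [-0.001  0.    -1.   ] F [ 0.7 -0.6 -0.6] op 0.801
need cm [ 0.11 -0.02]
[-2.3470925226214367, -1.706396112851078, -0.2429864340267939] [0.07327347052720451, -0.4875742020189351, 0.14976101015770346]
```

View pics/w16.png

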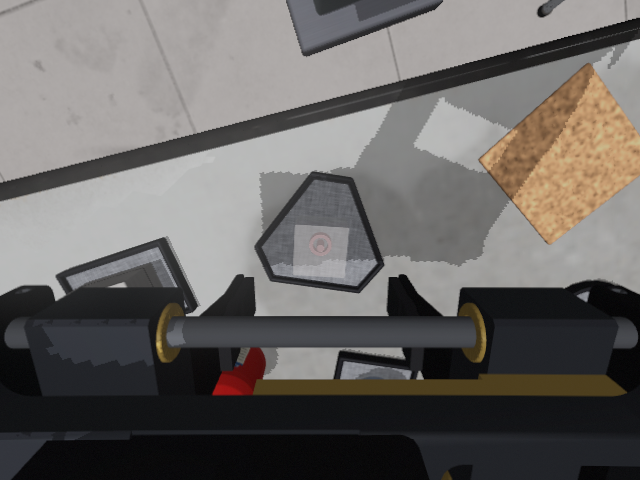

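View pics/w16c.png

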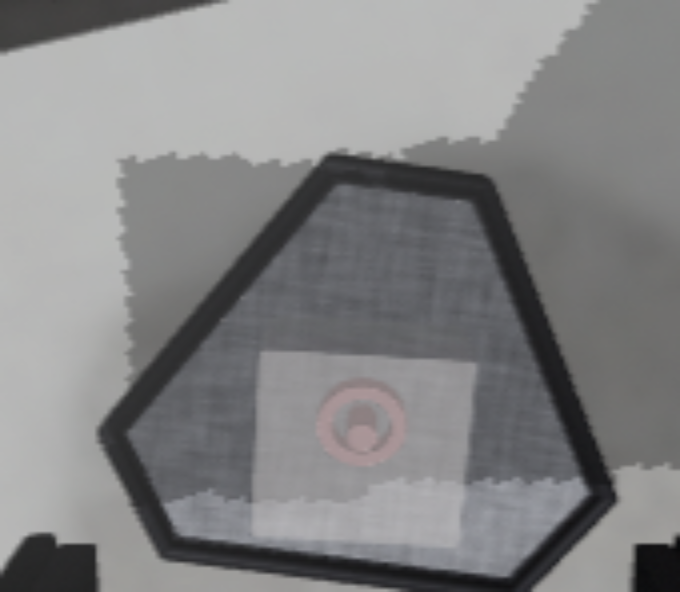

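```bash
python3 -c "
from h import *
g=lambda x,y:(230+(x+.5)/4-.5,130+(y+.5)/3.7-.5)
for z in(.042,.008):
  a=np.array([w('wrist',*g(*q),z=z)[:2] for q in [(258,352),(476,365),(460,548),(252,540)]])
  e=np.diff(np.vstack([a,a[:1]]),axis=0);print(a.mean(0).round(4),(np.hypot(*e.T)*1000).round(1),np.degrees(np.arctan2(e[:,1],e[:,0])).round(1))
a=np.array([w('wrist',*g(*q),z=.012)[:2] for q in [(330,155),(492,180),(615,497),(518,592),(163,553),(99,430)]]);print(a.mean(0))
p,d=cap('wrist');c=vision.get_calibration('wrist')
for u,v in [(320,250),(300,235),(340,260),(320,200)]:print(w('wrist',u,v,depth=float(d[v,u])).round(4))
st()
"
```

```text
[ 0.4585 -0.227 ] [39.8 39.  39.6 39.8] [  68.2  -21.2 -110.5  159.1]
[ 0.4692 -0.2306] [45.5 44.5 45.3 45.5] [  68.2  -21.2 -110.5  159.1]
[ 0.45829796 -0.2252841 ]
[ 0.4569 -0.2268  0.0423]
[ 0.4415 -0.2372  0.042 ]
[ 0.469  -0.2149  0.0426]
[ 0.4266 -0.217   0.0097]
t 22.8 p [ 455.9 -224.4   80.2] yawy 71.99 z [ 0.    -0.001 -1.   ] F [ 0.2 -0.5  0.5] op 0.8
```

Cube at (.4585,-.227), yaw 69°, top faces 40x39.5 at z .042: consistent. I correct by -3° and (+2.6,-2.6) mm, then grip.

```bash
python3 -m handwheel '[{"hand":0.5,"dx":0.25,"dy":-0.25,"dz":-3,"wx":0,"wy":0,"wz":-0.052},{"hand":0.5,"dx":0,"dy":0,"dz":-3,"wx":0,"wy":0,"wz":0},{"hand":0.5,"dx":0,"dy":0,"dz":-3,"wx":0,"wy":0,"wz":0},{"hand":0.5,"dx":0,"dy":0,"dz":-1.3,"wx":0,"wy":0,"wz":0},{"hand":-1,"dx":0,"dy":0,"dz":0,"wx":0,"wy":0,"wz":0},{"hand":-1,"dx":0,"dy":0,"dz":0,"wx":0,"wy":0,"wz":0},{"hand":-1,"dx":0,"dy":0,"dz":0,"wx":0,"wy":0,"wz":0},{"hand":-1,"dx":0,"dy":0,"dz":0,"wx":0,"wy":0,"wz":0},{"hand":-1,"dx":0,"dy":0,"dz":0,"wx":0,"wy":0,"wz":0},{"hand":-1,"dx":0,"dy":0,"dz":0,"wx":0,"wy":0,"wz":0}]'
python3 -c "
from h import *
st(.4561,-.0196)"
```

```text
time_s: 23.8
position: [0.4588, -0.2263, -0.0213]
tcp_rot: [[-0.935, 0.356, 0.002], [0.356, 0.935, -0.001], [-0.002, -0.001, -1.0]]
force: [-0.7, -0.1, 6.9]
opening: 0.458
t 23.8 p [ 458.8 -226.3  -21.3] yawy 69.16 z [ 0.002 -0.001 -1.   ] F [-0.7 -0.1  6.9] op 0.458
need cm [-0.27 20.67]
```

```bash
python3 -m handwheel '[{"hand":-1,"dx":0,"dy":0,"dz":2,"wx":0,"wy":0,"wz":0},{"hand":-1,"dx":0,"dy":0,"dz":4,"wx":0,"wy":0,"wz":0},{"hand":-1,"dx":0,"dy":2.5,"dz":0,"wx":0,"wy":0,"wz":0},{"hand":-1,"dx":-0.1,"dy":4.5,"dz":0,"wx":0,"wy":0,"wz":0},{"hand":-1,"dx":-0.1,"dy":4.5,"dz":0,"wx":0,"wy":0,"wz":0},{"hand":-1,"dx":-0.1,"dy":4.5,"dz":0,"wx":0,"wy":0,"wz":0},{"hand":-1,"dx":0,"dy":3.2,"dz":0,"wx":0,"wy":0,"wz":0},{"hand":-1,"dx":0,"dy":1.5,"dz":-2,"wx":0,"wy":0,"wz":0},{"hand":-1,"dx":0,"dy":0,"dz":-2,"wx":0,"wy":0,"wz":0},{"hand":-1,"dx":0,"dy":0,"dz":-1.4,"wx":0,"wy":0,"wz":0}]'
python3 -m handwheel '[{"hand":-1,"dx":0,"dy":0,"dz":-0.6,"wx":0,"wy":0,"wz":0},{"hand":-1,"dx":0,"dy":0,"dz":-0.2,"wx":0,"wy":0,"wz":0},{"hand":-1,"dx":0,"dy":0,"dz":0,"wx":0,"wy":0,"wz":0}]'
```

```text
time_s: 24.8
position: [0.4549, -0.0178, -0.017]
tcp_rot: [[-0.935, 0.354, -0.0], [0.354, 0.935, -0.0], [0.0, -0.0, -1.0]]
force: [0.1, -0.1, -1.5]
opening: 0.455
time_s: 25.1
position: [0.4552, -0.019, -0.0243]
tcp_rot: [[-0.934, 0.356, 0.0], [0.356, 0.934, -0.0], [-0.0, 0.0, -1.0]]
force: [-0.3, -0.4, -0.5]
opening: 0.458
```

```bash
python3 -m handwheel '[{"hand":-1,"dx":0,"dy":0,"dz":-0.1,"wx":0,"wy":0,"wz":0},{"hand":-1,"dx":0,"dy":0,"dz":0,"wx":0,"wy":0,"wz":0},{"hand":0.5,"dx":0,"dy":0,"dz":0,"wx":0,"wy":0,"wz":0},{"hand":0.5,"dx":0,"dy":0,"dz":0,"wx":0,"wy":0,"wz":0},{"hand":0.5,"dx":0,"dy":0,"dz":0,"wx":0,"wy":0,"wz":0},{"hand":0.5,"dx":0,"dy":0,"dz":2,"wx":0,"wy":0,"wz":0},{"hand":1,"dx":0,"dy":0,"dz":4,"wx":0,"wy":0,"wz":0},{"hand":1,"dx":0,"dy":0,"dz":4,"wx":0,"wy":0,"wz":0},{"hand":1,"dx":0,"dy":0,"dz":4,"wx":0,"wy":0,"wz":0},{"hand":1,"dx":0,"dy":0,"dz":0,"wx":0,"wy":0,"wz":0}]'
python3 -m handwheel '[{"hand":1,"dx":3.0,"dy":-3.8,"dz":0,"wx":0,"wy":0,"wz":0.04},{"hand":1,"dx":3.0,"dy":-3.8,"dz":0,"wx":0,"wy":0,"wz":0.04},{"hand":1,"dx":3.0,"dy":-3.8,"dz":0,"wx":0,"wy":0,"wz":0.04},{"hand":1,"dx":3.0,"dy":-3.8,"dz":0,"wx":0,"wy":0,"wz":0.04},{"hand":1,"dx":3.0,"dy":-3.8,"dz":0,"wx":0,"wy":0,"wz":0.03},{"hand":1,"dx":1.3,"dy":-1.7,"dz":0,"wx":0,"wy":0,"wz":0},{"hand":1,"dx":0,"dy":0,"dz":0,"wx":0,"wy":0,"wz":0},{"hand":1,"dx":0,"dy":0,"dz":0,"wx":0,"wy":0,"wz":0},{"hand":1,"dx":0,"dy":0,"dz":0,"wx":0,"wy":0,"wz":0}]'
python3 -c "
from h import *
st(.6185,-.227)
c=vision.get_calibration('wrist')
p,d=cap('wrist','w17.png');np.save('w17.npy',d);import pickle;pickle.dump(c,open('c17.pkl','wb'));st()"
```

```text
time_s: 26.1
position: [0.4587, -0.0198, 0.119]
tcp_rot: [[-0.935, 0.355, 0.011], [0.355, 0.935, -0.003], [-0.011, 0.001, -1.0]]
force: [0.9, -1.0, -0.6]
opening: 0.971
time_s: 27.0
position: [0.6163, -0.2239, 0.1136]
tcp_rot: [[-0.985, 0.172, -0.003], [0.172, 0.985, 0.002], [0.003, 0.001, -1.0]]
force: [-0.2, 1.2, -0.3]
opening: 1.001
t 27.0 p [ 616.3 -223.9  113.6] yawy 80.09 z [-0.003  0.002 -1.   ] F [-0.2  1.2 -0.3] op 1.001
need cm [ 0.22 -0.31]
t 27.05 p [ 616.6 -224.   113.9] yawy 80.1 z [-0.002  0.002 -1.   ] F [-0.   0.6  0.1] op 0.998
```

View pics/w17.png

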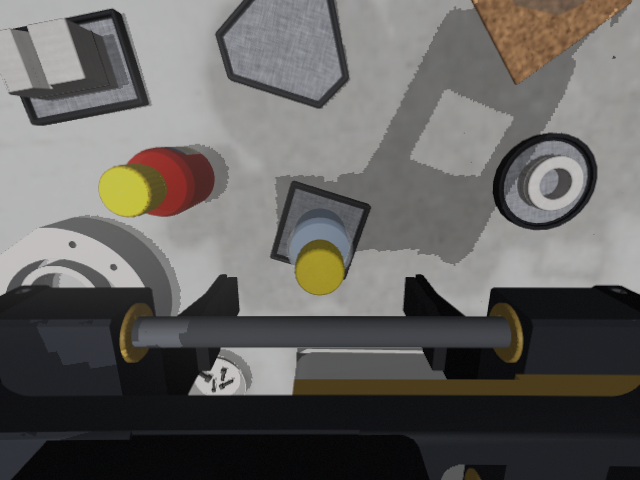

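```bash
python3 -c "
from h import *
import pickle
c=pickle.load(open('c17.pkl','rb'));d=np.load('w17.npy')
print(w('wrist',320,268,z=.113,cal=c), w('wrist',320,268,depth=float(d[268,320]),cal=c))
print('printer',[ (w('wrist',u,v,depth=float(d[v,u]),cal=c)).round(3) for u,v in [(360,365),(400,360)]])
for u in (314,320,326):
  for v in (245,255,260,275,285):print(u,v,w('wrist',u,v,depth=float(d[v,u]),cal=c).round(3))
"
```

```text
[ 0.6173268  -0.22606068  0.113     ] [ 0.61747274 -0.2260868   0.11261264]
printer [array([ 0.719, -0.211,  0.078]), array([ 0.726, -0.177,  0.07 ])]
314 245 [ 0.605 -0.228  0.102]
314 255 [ 0.608 -0.228  0.113]
314 260 [ 0.611 -0.229  0.113]
314 275 [ 0.621 -0.231  0.115]
314 285 [ 0.628 -0.232  0.113]
320 245 [ 0.605 -0.224  0.103]
320 255 [ 0.609 -0.225  0.113]
320 260 [ 0.612 -0.225  0.113]
320 275 [ 0.622 -0.227  0.113]
320 285 [ 0.629 -0.228  0.114]
326 245 [ 0.606 -0.22   0.101]
326 255 [ 0.609 -0.221  0.113]
326 260 [ 0.612 -0.221  0.114]
326 275 [ 0.623 -0.223  0.113]
326 285 [ 0.63  -0.224  0.112]
```

Cap top at (.618,-.226,.113), as expected. I descend to tip z≈.054 and grip the cylinder.

```bash
python3 -m handwheel '[{"hand":1,"dx":0.15,"dy":-0.2,"dz":-1,"wx":0,"wy":0,"wz":0},{"hand":1,"dx":0,"dy":0,"dz":-2.5,"wx":0,"wy":0,"wz":0},{"hand":1,"dx":0,"dy":0,"dz":-2.5,"wx":0,"wy":0,"wz":0},{"hand":1,"dx":0,"dy":0,"dz":-2.5,"wx":0,"wy":0,"wz":0},{"hand":1,"dx":0,"dy":0,"dz":-1.6,"wx":0,"wy":0,"wz":0},{"hand":1,"dx":0,"dy":0,"dz":0,"wx":0,"wy":0,"wz":0}]'
python3 -m handwheel '[{"hand":0.4,"dx":0,"dy":0,"dz":0,"wx":0,"wy":0,"wz":0},{"hand":0.4,"dx":0,"dy":0,"dz":0,"wx":0,"wy":0,"wz":0},{"hand":0.4,"dx":0,"dy":0,"dz":0,"wx":0,"wy":0,"wz":0},{"hand":0.4,"dx":0,"dy":0,"dz":0,"wx":0,"wy":0,"wz":0},{"hand":-1,"dx":0,"dy":0,"dz":0,"wx":0,"wy":0,"wz":0},{"hand":-1,"dx":0,"dy":0,"dz":0,"wx":0,"wy":0,"wz":0},{"hand":-1,"dx":0,"dy":0,"dz":0,"wx":0,"wy":0,"wz":0},{"hand":-1,"dx":0,"dy":0,"dz":0,"wx":0,"wy":0,"wz":0}]'
python3 -c "
from h import *
st(.458,-.2245)"
```

```text
time_s: 27.65
position: [0.6173, -0.2262, 0.0107]
tcp_rot: [[-0.985, 0.172, -0.005], [0.172, 0.985, 0.003], [0.006, 0.002, -1.0]]
force: [0.6, 0.3, 0.4]
opening: 0.998
time_s: 28.45
position: [0.6198, -0.2278, 0.0139]
tcp_rot: [[-0.985, 0.173, 0.0], [0.173, 0.985, -0.0], [-0.0, 0.0, -1.0]]
force: [0.6, 1.0, 2.9]
opening: 0.594
t 28.45 p [ 619.8 -227.8   13.9] yawy 80.04 z [ 0. -0. -1.] F [0.6 1.  2.9] op 0.594
need cm [-16.18   0.33]
```

```bash
python3 -m handwheel '[{"hand":-1,"dx":0,"dy":0,"dz":1,"wx":0,"wy":0,"wz":0},{"hand":-1,"dx":0,"dy":0,"dz":1.5,"wx":0,"wy":0,"wz":0},{"hand":-1,"dx":0,"dy":0,"dz":1.5,"wx":0,"wy":0,"wz":0},{"hand":-1,"dx":-1.5,"dy":0,"dz":0,"wx":0,"wy":0,"wz":0},{"hand":-1,"dx":-2.5,"dy":0.1,"dz":0,"wx":0,"wy":0,"wz":0},{"hand":-1,"dx":-3,"dy":0.1,"dz":0,"wx":0,"wy":0,"wz":0},{"hand":-1,"dx":-3,"dy":0,"dz":0,"wx":0,"wy":0,"wz":0},{"hand":-1,"dx":-3,"dy":0,"dz":0,"wx":0,"wy":0,"wz":0},{"hand":-1,"dx":-2,"dy":0,"dz":0,"wx":0,"wy":0,"wz":0},{"hand":-1,"dx":-1.1,"dy":0,"dz":0,"wx":0,"wy":0,"wz":0}]'
python3 -m handwheel '[{"hand":-1,"dx":0,"dy":0,"dz":-1,"wx":0,"wy":0,"wz":0},{"hand":-1,"dx":0,"dy":0,"dz":0,"wx":0,"wy":0,"wz":0},{"hand":-1,"dx":0,"dy":0,"dz":0,"wx":0,"wy":0,"wz":0}]'
python3 -c "
from h import *
st(.458,-.225)
cap('wrist','w18.png')
p,d=cap('scene');cv2.imwrite('pics/s18.png',cv2.resize(p[150:300,190:370,::-1],None,fx=4,fy=4))"
```

```text
time_s: 29.45
position: [0.4574, -0.2259, 0.0548]
tcp_rot: [[-0.985, 0.174, 0.0], [0.174, 0.985, -0.0], [-0.0, -0.0, -1.0]]
force: [0.7, 0.4, -0.6]
opening: 0.591
time_s: 29.75
position: [0.4599, -0.2263, 0.0433]
tcp_rot: [[-0.985, 0.172, 0.001], [0.172, 0.985, -0.001], [-0.001, -0.0, -1.0]]
force: [0.3, 0.5, -1.6]
opening: 0.593
t 29.75 p [ 459.9 -226.3   43.3] yawy 80.07 z [ 0.001 -0.001 -1.   ] F [ 0.3  0.5 -1.6] op 0.593
need cm [-0.19  0.13]
```

View pics/w18.png

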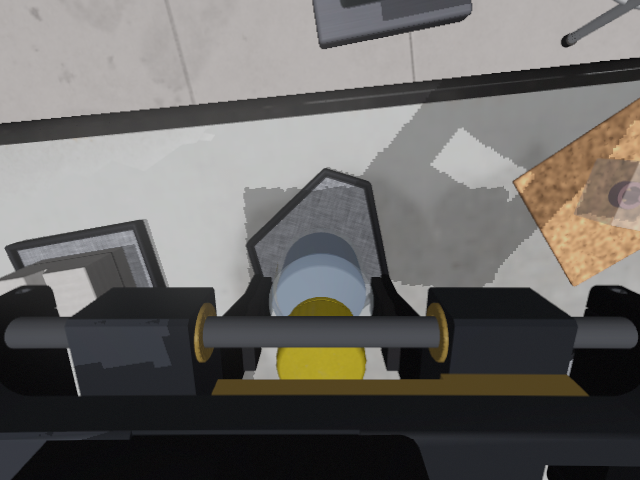

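View pics/s18.png

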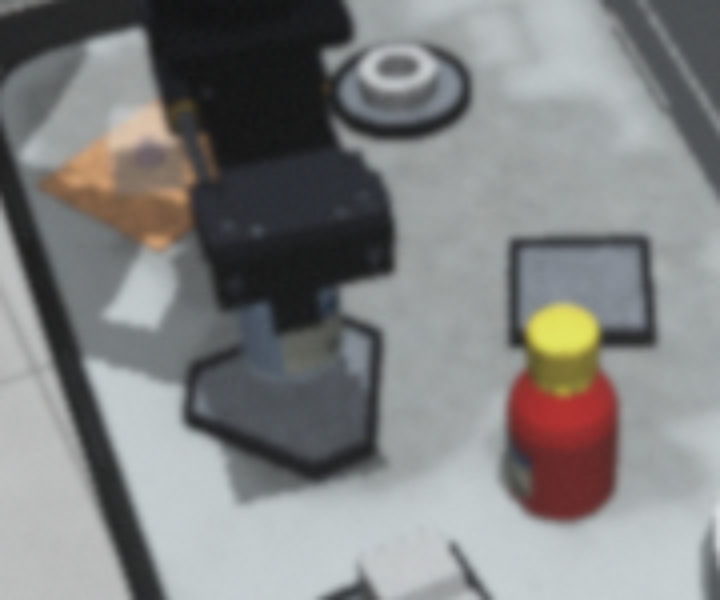

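```bash
python3 -m handwheel '[{"hand":-1,"dx":-0.15,"dy":0.1,"dz":-1,"wx":0,"wy":0,"wz":0},{"hand":-1,"dx":0,"dy":0,"dz":-1,"wx":0,"wy":0,"wz":0},{"hand":-1,"dx":0,"dy":0,"dz":-0.5,"wx":0,"wy":0,"wz":0},{"hand":-1,"dx":0,"dy":0,"dz":-0.2,"wx":0,"wy":0,"wz":0},{"hand":-1,"dx":0,"dy":0,"dz":-0.1,"wx":0,"wy":0,"wz":0},{"hand":-1,"dx":0,"dy":0,"dz":0,"wx":0,"wy":0,"wz":0},{"hand":-1,"dx":0,"dy":0,"dz":0,"wx":0,"wy":0,"wz":0}]'
```

```text
time_s: 30.55
position: [0.4573, -0.225, 0.0157]
tcp_rot: [[-0.985, 0.173, 0.0], [0.173, 0.985, -0.0], [-0.0, -0.0, -1.0]]
force: [1.0, -0.2, -0.9]
opening: 0.593
```

```bash
python3 -m handwheel '[{"hand":-1,"dx":0,"dy":0,"dz":-0.1,"wx":0,"wy":0,"wz":0},{"hand":-1,"dx":0,"dy":0,"dz":-0.1,"wx":0,"wy":0,"wz":0},{"hand":-1,"dx":0,"dy":0,"dz":0,"wx":0,"wy":0,"wz":0}]'
python3 -m handwheel '[{"hand":0.5,"dx":0,"dy":0,"dz":0,"wx":0,"wy":0,"wz":0},{"hand":0.5,"dx":0,"dy":0,"dz":0,"wx":0,"wy":0,"wz":0},{"hand":1,"dx":0,"dy":0,"dz":0,"wx":0,"wy":0,"wz":0},{"hand":1,"dx":0,"dy":0,"dz":0,"wx":0,"wy":0,"wz":0},{"hand":1,"dx":0,"dy":0,"dz":0,"wx":0,"wy":0,"wz":0},{"hand":1,"dx":0,"dy":0,"dz":2,"wx":0,"wy":0,"wz":0},{"hand":1,"dx":0,"dy":0,"dz":4,"wx":0,"wy":0,"wz":0},{"hand":1,"dx":0,"dy":0,"dz":4,"wx":0,"wy":0,"wz":0},{"hand":1,"dx":0,"dy":0,"dz":0,"wx":0,"wy":0,"wz":0},{"hand":1,"dx":0,"dy":0,"dz":0,"wx":0,"wy":0,"wz":0}]'
python3 -c "
from h import *
st(.4555,-.0193)
cap('wrist','w19.png')"
```

```text
time_s: 30.85
position: [0.4573, -0.225, 0.0139]
tcp_rot: [[-0.985, 0.173, 0.0], [0.173, 0.985, -0.0], [-0.001, -0.0, -1.0]]
force: [-0.9, 0.7, 1.2]
opening: 0.591
time_s: 31.85
position: [0.4575, -0.2251, 0.1144]
tcp_rot: [[-0.985, 0.173, 0.002], [0.173, 0.985, -0.001], [-0.002, -0.001, -1.0]]
force: [0.5, -0.0, 0.5]
opening: 0.999
t 31.85 p [ 457.5 -225.1  114.4] yawy 80.05 z [ 0.002 -0.001 -1.   ] F [ 0.5 -0.   0.5] op 0.999
need cm [-0.2  20.58]
```

View pics/w19.png

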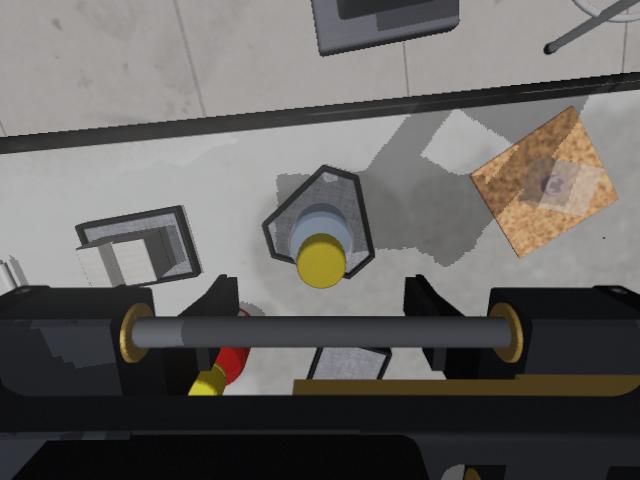

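Bottle stands upright in the tri tray (cap at px 321,261). Back to the acrylic block on the mat (turn 80°→69°).

```bash
python3 -m handwheel '[{"hand":0.5,"dx":0,"dy":4.5,"dz":0,"wx":0,"wy":0,"wz":-0.05},{"hand":0.5,"dx":0,"dy":4.5,"dz":0,"wx":0,"wy":0,"wz":-0.05},{"hand":0.5,"dx":-0.1,"dy":4.5,"dz":0,"wx":0,"wy":0,"wz":-0.05},{"hand":0.5,"dx":-0.1,"dy":4.5,"dz":0,"wx":0,"wy":0,"wz":-0.04},{"hand":0.5,"dx":0,"dy":2.6,"dz":-2,"wx":0,"wy":0,"wz":0},{"hand":0.5,"dx":0,"dy":0,"dz":-2,"wx":0,"wy":0,"wz":0},{"hand":0.5,"dx":0,"dy":0,"dz":0,"wx":0,"wy":0,"wz":0},{"hand":0.5,"dx":0,"dy":0,"dz":0,"wx":0,"wy":0,"wz":0}]'
python3 -c "
from h import *
st(.4555,-.0193)
cap('wrist','w20.png')"
```

```text
time_s: 32.7
position: [0.4541, -0.0187, 0.0725]
tcp_rot: [[-0.935, 0.356, -0.003], [0.356, 0.935, 0.001], [0.003, -0.0, -1.0]]
force: [0.0, -0.9, 0.2]
opening: 0.75
t 32.7 p [454.1 -18.7  72.5] yawy 69.15 z [-0.003  0.001 -1.   ] F [ 0.  -0.9  0.2] op 0.75
need cm [ 0.14 -0.06]
```

View pics/w20.png

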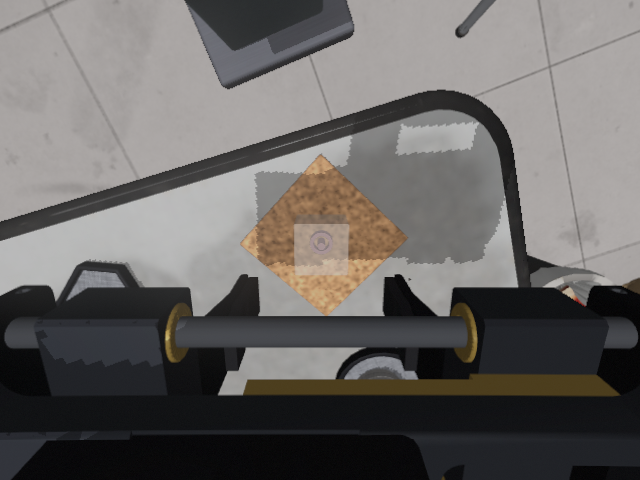

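```bash
python3 -m handwheel '[{"hand":0.5,"dx":0.1,"dy":0,"dz":-3,"wx":0,"wy":0,"wz":0},{"hand":0.5,"dx":0,"dy":0,"dz":-3,"wx":0,"wy":0,"wz":0},{"hand":0.5,"dx":0,"dy":0,"dz":-2.5,"wx":0,"wy":0,"wz":0},{"hand":0.5,"dx":0,"dy":0,"dz":-1.2,"wx":0,"wy":0,"wz":0},{"hand":-1,"dx":0,"dy":0,"dz":0,"wx":0,"wy":0,"wz":0},{"hand":-1,"dx":0,"dy":0,"dz":0,"wx":0,"wy":0,"wz":0},{"hand":-1,"dx":0,"dy":0,"dz":0,"wx":0,"wy":0,"wz":0},{"hand":-1,"dx":0,"dy":0,"dz":0,"wx":0,"wy":0,"wz":0},{"hand":-1,"dx":0,"dy":0,"dz":0,"wx":0,"wy":0,"wz":0},{"hand":-1,"dx":0,"dy":0,"dz":0,"wx":0,"wy":0,"wz":0}]'
python3 -c "
from h import *
st(.6185,-.2274)"
```

```text
time_s: 33.75
position: [0.4569, -0.0191, -0.0224]
tcp_rot: [[-0.935, 0.356, 0.002], [0.356, 0.935, -0.001], [-0.002, 0.0, -1.0]]
force: [0.3, -0.3, 6.9]
opening: 0.451
t 33.75 p [456.9 -19.1 -22.4] yawy 69.17 z [ 0.002 -0.001 -1.   ] F [ 0.3 -0.3  6.9] op 0.451
need cm [ 16.16 -20.83]
```

```bash
python3 -m handwheel '[{"hand":-1,"dx":0,"dy":0,"dz":2,"wx":0,"wy":0,"wz":0},{"hand":-1,"dx":0,"dy":0,"dz":4,"wx":0,"wy":0,"wz":0},{"hand":-1,"dx":1.4,"dy":-1.8,"dz":3,"wx":0,"wy":0,"wz":-0.02},{"hand":-1,"dx":2.9,"dy":-3.8,"dz":0,"wx":0,"wy":0,"wz":-0.02},{"hand":-1,"dx":2.9,"dy":-3.8,"dz":0,"wx":0,"wy":0,"wz":-0.02},{"hand":-1,"dx":2.9,"dy":-3.8,"dz":0,"wx":0,"wy":0,"wz":-0.02},{"hand":-1,"dx":2.9,"dy":-3.8,"dz":0,"wx":0,"wy":0,"wz":-0.02},{"hand":-1,"dx":2.2,"dy":-2.6,"dz":0,"wx":0,"wy":0,"wz":-0.02},{"hand":-1,"dx":0.9,"dy":-1.2,"dz":-2,"wx":0,"wy":0,"wz":0},{"hand":-1,"dx":0,"dy":0,"dz":-2,"wx":0,"wy":0,"wz":0}]'
python3 -m handwheel '[{"hand":-1,"dx":0,"dy":0,"dz":0,"wx":0,"wy":0,"wz":0},{"hand":-1,"dx":0,"dy":0,"dz":0,"wx":0,"wy":0,"wz":0}]'
python3 -c "
from h import *
st(.6185,-.2274)
cap('wrist','w21.png')"
```

```text
time_s: 34.75
position: [0.6196, -0.2301, 0.0269]
tcp_rot: [[-0.884, 0.467, 0.005], [0.467, 0.884, -0.003], [-0.005, -0.001, -1.0]]
force: [0.4, 0.6, -2.4]
opening: 0.461
time_s: 34.95
position: [0.6162, -0.2261, 0.0261]
tcp_rot: [[-0.885, 0.465, -0.002], [0.465, 0.885, 0.001], [0.002, 0.0, -1.0]]
force: [0.3, 0.4, -0.6]
opening: 0.46
t 34.95 p [ 616.2 -226.1   26.1] yawy 62.29 z [-0.002  0.001 -1.   ] F [ 0.3  0.4 -0.6] op 0.46
need cm [ 0.23 -0.13]
```

View pics/w21.png

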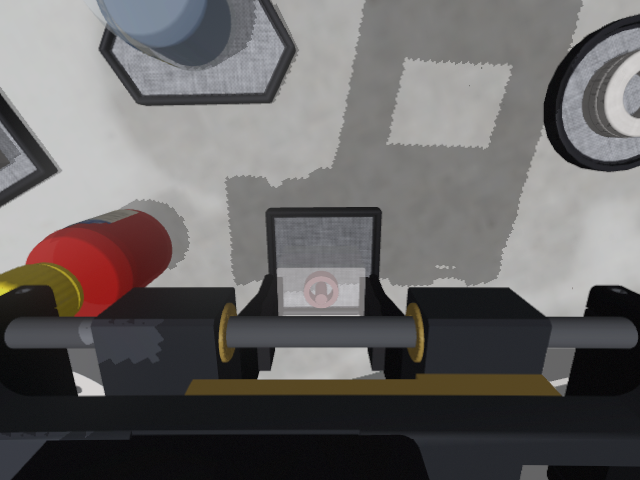

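Tray centre u≈323 against the cube's 321, so about 1 mm off. The red cap is roughly 18 mm beyond the gripper's end. I lower.

```bash
python3 -m handwheel '[{"hand":-1,"dx":0.2,"dy":-0.05,"dz":-1,"wx":0,"wy":0,"wz":0},{"hand":-1,"dx":0,"dy":0,"dz":-1.5,"wx":0,"wy":0,"wz":0},{"hand":-1,"dx":0,"dy":0,"dz":-1,"wx":0,"wy":0,"wz":0},{"hand":-1,"dx":0,"dy":0,"dz":-0.5,"wx":0,"wy":0,"wz":0},{"hand":-1,"dx":0,"dy":0,"dz":-0.2,"wx":0,"wy":0,"wz":0},{"hand":-1,"dx":0,"dy":0,"dz":0,"wx":0,"wy":0,"wz":0},{"hand":-1,"dx":0,"dy":0,"dz":0,"wx":0,"wy":0,"wz":0}]'
```

```text
time_s: 35.7
position: [0.6194, -0.2275, -0.0152]
tcp_rot: [[-0.885, 0.465, 0.001], [0.465, 0.885, -0.0], [-0.001, -0.0, -1.0]]
force: [0.0, -0.4, -0.8]
opening: 0.457
```

```bash
python3 -m handwheel '[{"hand":-1,"dx":-0.05,"dy":0.05,"dz":-0.2,"wx":0,"wy":0,"wz":0},{"hand":-1,"dx":0,"dy":0,"dz":-0.15,"wx":0,"wy":0,"wz":0},{"hand":-1,"dx":0,"dy":0,"dz":0,"wx":0,"wy":0,"wz":0}]'
python3 -m handwheel '[{"hand":0.4,"dx":0,"dy":0,"dz":0,"wx":0,"wy":0,"wz":0},{"hand":0.4,"dx":0,"dy":0,"dz":0,"wx":0,"wy":0,"wz":0},{"hand":0.4,"dx":0,"dy":0,"dz":0,"wx":0,"wy":0,"wz":0},{"hand":0.4,"dx":0,"dy":0,"dz":2,"wx":0,"wy":0,"wz":0},{"hand":0.4,"dx":0,"dy":0,"dz":4,"wx":0,"wy":0,"wz":0},{"hand":0.4,"dx":0,"dy":0,"dz":4,"wx":0,"wy":0,"wz":0},{"hand":0.4,"dx":-1,"dy":2,"dz":3,"wx":0,"wy":0,"wz":0},{"hand":0.4,"dx":-2,"dy":4,"dz":0,"wx":0,"wy":0,"wz":0},{"hand":0.4,"dx":-2,"dy":4,"dz":0,"wx":0,"wy":0,"wz":0},{"hand":0.4,"dx":-2,"dy":4,"dz":0,"wx":0,"wy":0,"wz":0}]'
python3 -m handwheel '[{"hand":0.4,"dx":-2,"dy":4,"dz":0,"wx":0,"wy":0,"wz":0},{"hand":0.4,"dx":-2,"dy":4,"dz":0,"wx":0,"wy":0,"wz":0},{"hand":0.4,"dx":0,"dy":2,"dz":0,"wx":0,"wy":0,"wz":0},{"hand":0.4,"dx":0,"dy":0,"dz":0,"wx":0,"wy":0,"wz":0}]'
python3 -c "
from h import *
st()
p,d=cap('top','t22.png');cv2.imwrite('pics/t22c.png',cv2.resize(p[150:330,180:480,::-1],None,fx=2.6,fy=2.6,interpolation=cv2.INTER_CUBIC))
p,d=cap('scene');cv2.imwrite('pics/s22.png',cv2.resize(p[120:390,180:420,::-1],None,fx=2.2,fy=2.2))"
```

```text
time_s: 36.0
position: [0.6189, -0.227, -0.0184]
tcp_rot: [[-0.885, 0.465, 0.001], [0.465, 0.885, -0.0], [-0.001, -0.0, -1.0]]
force: [-1.1, -0.3, 2.1]
opening: 0.456
time_s: 37.0
position: [0.5479, -0.0858, 0.1115]
tcp_rot: [[-0.885, 0.466, 0.001], [0.466, 0.885, -0.0], [-0.001, 0.0, -1.0]]
force: [-0.6, -0.0, -0.5]
opening: 0.701
time_s: 37.4
position: [0.5074, 0.0157, 0.1112]
tcp_rot: [[-0.887, 0.462, -0.001], [0.462, 0.887, 0.001], [0.001, 0.0, -1.0]]
force: [0.6, -0.5, -0.3]
opening: 0.697
t 37.4 p [507.4  15.7 111.2] yawy 62.5 z [-0.001  0.001 -1.   ] F [ 0.6 -0.5 -0.3] op 0.697
```

View pics/t22c.png

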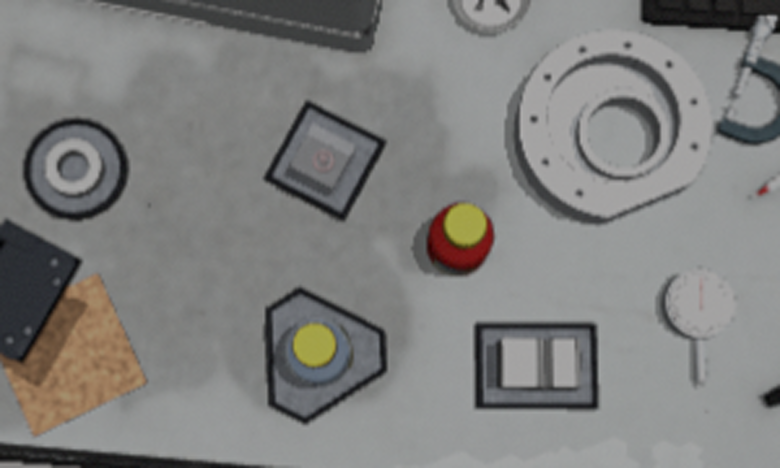

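View pics/s22.png

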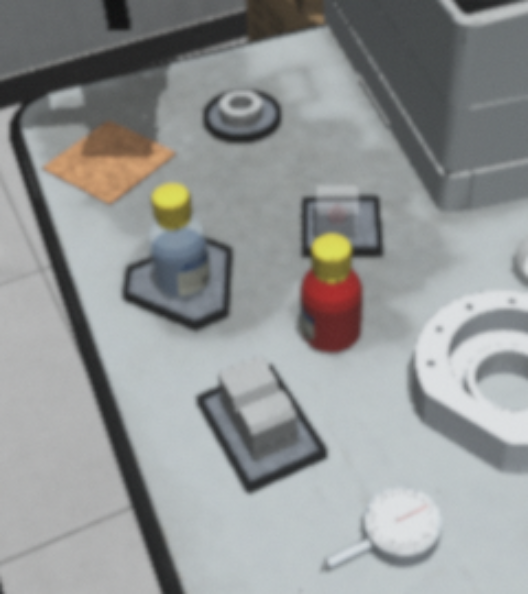

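```bash
python3 -c "
from h import *
f=lambda x,y:(180+(x+.5)/2.6-.5,150+(y+.5)/2.6-.5)
for n,x,y,z,t in [('ring',74,165.5,.026,(.6087,-.0212)),('cap',314.5,345,.113,(.458,-.2245)),('vee',539,363,.050,(.4506,-.3999)),('cube',323,160,.008,(.6185,-.2274)),('indic',698,304,.022,(.5012,-.5304)),('red',465.5,225,.105,(.5482,-.3367))]:
  q=w('top',*f(x,y),z=z)[:2];print(n,q.round(4),'off mm',((q-np.array(t))*1000).round(1))
d=vision.capture('top')[1]
for n,u,v in [('cap',301,282),('vee',379,290),('cube',305,211),('ring',202,212)]: print(n,w('top',u,v,depth=float(d[v,u])).round(3))
"
```

```text
ring [ 0.6083 -0.0228] off mm [-0.4 -1.6]
cap [ 0.4561 -0.2259] off mm [-1.9 -1.4]
vee [ 0.4496 -0.3972] off mm [-1.   2.7]
cube [ 0.6193 -0.2249] off mm [0.8 2.5]
indic [ 0.5005 -0.5285] off mm [-0.7  1.9]
red [ 0.5477 -0.3366] off mm [-0.5  0.1]
cap [ 0.457 -0.227  0.114]
vee [ 0.448 -0.381  0.052]
cube [ 0.612 -0.229  0.039]
ring [ 0.612 -0.009  0.023]
```

```bash
python3 -c "
import cv2,numpy as np
a=cv2.imread('pics/top0.png')[240:310,425:475].astype(int);b=cv2.imread('pics/top22.png' if 0 else 'pics/t22.png')[240:310,425:475].astype(int)
print('indicator diff mean/max',abs(a-b).mean(),abs(a-b).max())
from rig import hand_in
print(hand_in())"
```

```text
indicator diff mean/max 6.397428571428572 10
the job is handed in; nothing more can be done
None
```

All four things are now in their own trays, standing upright and let go, and I handed the job in at about 37 s of the 120 s. The order was:

1. Vee block to the mat
2. Ring gauge to the round tray
3. Vee block to the oblong tray
4. Acrylic block to the mat
5. Bottle to the tri tray
6. Acrylic block to the square tray

**Last checks:** In the top view each thing is within about 3 mm of its tray centre. Offsets in x and y:

| Thing | Offset (mm) |
|---|---|
| Ring gauge | -0.4, -1.6 |
| Bottle | -1.9, -1.4 |
| Vee block | -1.0, +2.7 |
| Acrylic block | +0.8, +2.5 |

- **Vee block:** it lies along the oblong tray.
- **Bottle:** it never tipped.
- **Red look-alike:** within 1 mm of its first position.
- **Dial indicator:** my pixel reading came out 2 mm from the first one. Comparing the pictures directly showed at most 10 grey levels of difference there, so I take it as not moved.
- **Arm:** it was clear of everything at the end.

**What went wrong or disagreed:**
- **Tool length:** the first grasp shut on air above the vee block. The real fingertips are about 41 mm short of the reported TCP; I measured this with two cameras and corrected every later move for it.
- **Ring gauge:** the first grip was too high, so I took it again lower. The jaw opening then read about 45 mm on a 47 mm ring, but the ring was held level and placed flat.

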